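# Set the combination lock on the workshop tool chest and draw its bolt

### The job

Unlock the steel tool chest: roll the three numbered wheels of its lock so that they show 4, 7 and 2 (left to right as seen from the robot), then slide the bolt's knob fully open, towards the wheels, and take your hand away. Work by feel and gently: the lock is worn, and nothing may be pressed with more than about 15 newtons. Leave the other things on the chest and the table where they are.

Things in the scene. Friction and masses are not known exactly. Their poses are not given: they have to be found in the camera images.
- chest: fixed grey steel chest, 206 (x) x 366 (y) mm, flat lid 75 mm above the table. Origin: centre of its underside; x points away from the robot, y left along its length, z up. The lock stands on the lid in a row along y at x = -30 mm: three numbered wheels in a steel housing and, beyond its left (+y) end, the bolt. Loose steel pieces up to 30 mm tall lie on the far half of the lid (x about +60 mm).
- lock_row (a point): nominal centre of the middle wheel, 18 mm above the lid, axes as the chest's. Wheels: at y = +40, 0, -40 mm from here, axles along y, radius 20 mm, 16 mm wide, tops 14 mm above the housing (60 x 132 mm). The mountings are worn: each wheel really sits up to 3.5 mm higher or lower than nominal and must be felt for. Its axle is sprung: about 1 mm per 8 N.
- dial_left (a joint): LEFT (+y) wheel's angle, rad: digit d (white, 0 to 9) faces straight up at d x 0.628; whole turns do not matter. Grows as the wheel's top rolls away from the robot (chest +x). Endless, no clicks, stays where left; 2.5 N at the rim turns it. A fingertip pressed on its top with 8 to 12 N and dragged along chest x rolls it by friction (some slip). Target 4: 2.513.
- dial_mid (a joint): the middle wheel's angle, rad; same kind and sense as dial_left. Target: digit 7, 4.398 rad.
- dial_right (a joint): the right (-y) wheel's angle, rad; same kind and sense as dial_left. Target: digit 2, 1.257 rad.
- bolt (a joint): travel of the lock's bolt, m: 0 locked (as found), 0.024 fully open at its stop. It slides along the lid towards the wheels (chest -y), friction about 3 N. Inside the lock the wheels block it after 2 to 3 mm unless all three show the code within about 6 degrees; once open it holds the wheels.
- bolt_knob (a point): top centre of the bolt's upright round knob: shaft 16 mm thick, head 22 mm wide and 6 mm thick, top 49 mm above the lid. It can be pushed from its left (+y) side; the lid there is free but for a low strap over the bolt, 10 mm wide and 15 mm high, 26 mm to the knob's left when locked (a like one 32 mm to its right).
- disc_stack: grey stack of cutting discs, 115 mm across, 17 mm high; origin under its centre (tools: within the tool); to be left alone
- hammer: hammer lying on the table; origin under its centre (tools: within the tool); to be left alone
- spanner: spanner lying on the table; origin under its centre (tools: within the tool); to be left alone
- spray: upright spray can, 60 mm wide, 150 mm tall; origin under its centre (tools: within the tool); to be left alone
- angle_iron: piece of angle iron, 160 mm long; origin under its centre (tools: within the tool); to be left alone
- collar: steel collar, 44 mm across, 16 mm high, lying on the chest lid; origin under its centre (tools: within the tool); to be left alone
- slug: steel slug, 28 mm across, 30 mm high, standing on the chest lid; origin under its centre (tools: within the tool); to be left alone
- punch: steel pin, 14 mm across, 60 mm high, standing on the table; origin under its centre (tools: within the tool); to be left alone

How it is judged:
By the outcome, as a careful person would: the job done as asked, in the order asked, and still so for the second after the job is handed in, with the robot touching nothing.
It also fails if it takes over 64 s, if anything falls off the work surface, if the arm or the gripper's body presses on something with over 40 N, if the wrist force passes 120 N, or if a joint passes its speed limit or range.

### The arm

A 7-joint arm with a two-finger parallel gripper is mounted at the origin on the work surface. World frame = base frame: x ahead of the robot, y to its left, z up, the work surface at z = 0. Lengths are in m, angles in rad, forces in N, time in s.
With the tool pointing down it reaches from about 0.4 to 0.85 m from the base axis. Payload 4.5 kg.
Tool frame: the origin (TCP) lies between the finger pads; the fingertips stand 25 mm ahead of it and the grasp point (between the pads) lies 6 mm ahead of it; z points along the fingers, y is the direction in which the jaws open and shut (so a half turn about z gives the same grasp; the last joint's range is limited). The gripper opens to 85 mm and grips with 20 to 120 N. Pads are 22 mm wide; open, the fingers measure 114 mm over their backs; the gripper's body (76 mm by 85 mm) begins 54 mm behind the grasp point. The pads swing forward as they close: fully open they stand 13 mm farther back than shut.
Start: joints at [1.155, 0.689, -0.195, 1.565, 0.157, 0.902, -0.215], TCP at [0.272, -0.563, 0.256] pointing down, gripper open.
Joint ranges: [-3.01, 3.01], [-0.46, 2.08], [-1.47, 1.51], [0.13, 2.56], [-1, 4.14], [0.04, 2.09], [-2.66, 2.66]. Speed limits (rad/s): [2.57, 2.57, 3.14, 3.14, 3.14, 3.14, 3.14].

### API

Orientations are given as a rotation vector (axis times angle).
In Python, from rig import ctrl gives the robot as it stands.
- The arm moves only by the tool step_arm, never from a script. Its argument "moves" is a list of rows, each an object of numbers: "dx", "dy", "dz": the shift along the tool's x, y, z in m; "rx", "ry", "rz": the turn, a rotation vector about the tool's x, y, z in degrees. In form: [{"dx": .., "dy": .., "dz": .., "rx": .., "ry": .., "rz": ..}, ...]. A call has 1 to 20 rows; each row shifts and turns the pose as measured when the row begins, along the tool's axes as they then stand; what a row does not reach is not made up. A row lasts 1/12 s, in which the tool goes at most 41.7 mm and 7.16 degrees, less where a joint would pass 70% of its speed; a pose out of reach is approached as far as the arm can. A call is refused whole if a number of a shift passes 0.0417 or a number of a turn 7.16, either way. A call with a gripper value outside its range is refused whole. "hand" is the opening, from 0 (shut) to 1 (fully open), set as the call begins (left out, the last holds). The fingers move at their own pace and stop on an object; the grip force is fixed at half the most. Time passes only in rows, so rows that do not move let the fingers close. It gives the time, the measured TCP pose, the force and the opening at its end, in the units of the state.
- ctrl.observe(): the state, without advancing time (a new reading comes with each control period).
- ctrl.snapshot(name): name is "scene" or "top"; returns a dict with "img" (384x512x3 uint8, red, green, blue), "intrinsics" (3x3 intrinsics, pixels), "camera_from_world" (4x4, takes a point from world to camera coordinates). Camera axes: x right, y up, looking along -z (the intrinsics and any distortion apply to the point x, -y, -z); pixel columns grow to the right and rows downward; lengths in m; the calibration is good to about 2 mm. A picture is of the moment at which its call begins. There is no depth.
- ctrl.close_job(): hands the job in, once; it reports no verdict.
Trained networks look in the newest picture that a camera, given by its name, has taken for a name from the list of things; names that differ only in an ending like _2 or _b are one class to them, and where a whole thing is asked for, a point or a joint stands for the part that bears it (a point fixed in the world has none). Each returns a list of dicts, best first, with "conf" (0 to 1); they miss things now and then, are a little off and sometimes report something else, mostly with a low value. They report only what shows in the picture. A call takes as long as a camera call.
- ctrl.look_for(thing, camera): "uv" ([column, row] in pixels, amid what is visible of it).
- ctrl.outline_of(thing, camera): "mask" (384x512 bool, what is visible of it) and "uv" ([column, row] in pixels, amid what is visible of it).
- ctrl.pinpoint(thing, camera): "uv" ([column, row] in pixels: a listed point, or the origin of a listed thing).
The state is a dict: "t": time; "q": joint angles; "dq": joint speeds; "joint_efforts": joint torques, N m; "ee_pos": TCP position; "orientation": TCP orientation; "wrist_force": force on the tool from outside, world axes, zero at the start; "wrist_torque": the same for the moment, N m; "gripper_width": finger opening in m.
Only numpy, scipy, OpenCV 4.12 (cv2) and the standard library are available. Lean on these libraries where they do the work, as an engineer would, in place of code of your own. Each camera call takes 0.05 s, during which the arm holds its last target. There are 200 camera calls.

## Working session

There is one attempt and no reset: what is moved stays moved. The work goes in short steps, Python scripts to look and compute and a tool call to move; the robot and the scene stay as the last step left them, time stands still between calls to the robot, and variables do not carry over. Pictures are saved under pics/ and viewed, about 8 in all and at most 12, crops included, and the job is handed in when it is done.

Besides the shell and the picture viewer there is one more tool, called after "Emit:" as name(argument=value, ...), one argument or row to a line, values as JSON. step_arm: Moves the arm, as the interface text tells. Its arguments: {"type":"object","properties":{"moves":{"type":"array"},"hand":{"type":"number"}},"required":["moves"]}

```bash
ls; mkdir -p pics; cat > h.py <<'E'
import numpy as np, cv2
from rig import ctrl
from scipy.spatial.transform import Rotation as R
def ray(s,uv):
    K=np.array(s["intrinsics"]);T=np.array(s["camera_from_world"])
    d=np.linalg.inv(K)@[uv[0],uv[1],1]; d=d*[1,-1,-1]
    Ri=T[:3,:3].T; return -Ri@T[:3,3], Ri@d
def onz(s,uv,z):
    o,d=ray(s,uv); return o+d*(z-o[2])/d[2]
def proj(s,p):
    K=np.array(s["intrinsics"]);T=np.array(s["camera_from_world"])
    c=T[:3,:3]@np.array(p)+T[:3,3]; c=c*[1,-1,-1]; u=K@c; return u[:2]/u[2]
E
python3 - <<'E'
from h import *
o=ctrl.observe(); print({k:np.round(v,3) for k,v in o.items()})
print(R.from_rotvec(o["orientation"]).as_matrix().round(2))
S={}
for c in("scene","top"):
    s=S[c]=ctrl.snapshot(c); cv2.imwrite(f"pics/{c}0.png",s["img"][:,:,::-1]); print(c,s.keys(),(-np.array(s["camera_from_world"])[:3,:3].T@np.array(s["camera_from_world"])[:3,3]).round(3))
    for t,z in(("chest",0),("lock_row",.093),("bolt_knob",.124),("slug",.075),("collar",.075),("spray",0),("punch",0)):
        for r in ctrl.pinpoint(t,c)[:1]: print(t,np.round(r["uv"],1),round(r["conf"],2),onz(s,r["uv"],z).round(4))
E
```

```text
pics
{'t': np.float64(0.0), 'q': array([ 1.155,  0.69 , -0.195,  1.566,  0.157,  0.903, -0.215]), 'dq': array([ 0.   , -0.001,  0.001, -0.001, -0.   , -0.   ,  0.001]), 'joint_efforts': array([ 1.0000e-03, -5.3960e+01, -1.2660e+00, -1.5854e+01,  9.0000e-03,
        1.0000e-02, -0.0000e+00]), 'ee_pos': array([ 0.271, -0.562,  0.255]), 'orientation': array([-3.061e+00, -7.000e-01,  1.000e-03]), 'wrist_force': array([-0.437,  0.609, -0.311]), 'wrist_torque': array([ 0.006,  0.035, -0.006]), 'gripper_width': np.float64(0.085)}
[[ 0.9   0.43 -0.  ]
 [ 0.43 -0.9   0.  ]
 [-0.   -0.   -1.  ]]
scene dict_keys(['img', 'intrinsics', 'camera_from_world']) [1.015 0.871 0.972]
chest [245.3 204.8] 0.84 [0.5341 0.0119 0.    ]
lock_row [256.  180.9] 0.83 [0.4987 0.0225 0.093 ]
bolt_knob [273.2 195.6] 0.68 [0.5094 0.1329 0.124 ]
slug [234.5 204.5] 0.41 [0.5974 0.0597 0.075 ]
collar [177.8 148.6] 0.65 [ 0.6244 -0.2836  0.075 ]
spray [195.4 141.8] 0.72 [ 0.5178 -0.3825  0.    ]
punch [177.  147.3] 0.59 [ 0.5909 -0.3892  0.    ]
top dict_keys(['img', 'intrinsics', 'camera_from_world']) [0.411 0.01  1.106]
chest [263.1 203.3] 0.58 [0.5258 0.0071 0.    ]
lock_row [262.4 211. ] 0.94 [0.4968 0.0094 0.093 ]
bolt_knob [211.  208.8] 0.61 [0.501  0.1346 0.124 ]
slug [236.5 173.3] 0.55 [0.5968 0.0752 0.075 ]
collar [284. 179.] 0.54 [ 0.5804 -0.0474  0.075 ]
spray [403.3 206.3] 0.69 [ 0.513  -0.3764  0.    ]
punch [411.6 176.3] 0.43 [ 0.5959 -0.404   0.    ]
```

```bash
python3 - <<'E'
import cv2,numpy as np
a=cv2.imread("pics/top0.png")
b=cv2.imread("pics/scene0.png")
cv2.imwrite("pics/a.png",cv2.resize(a[150:250,190:350],None,fx=5,fy=5,interpolation=cv2.INTER_CUBIC))
cv2.imwrite("pics/b.png",cv2.resize(b[130:250,170:330],None,fx=5,fy=5,interpolation=cv2.INTER_CUBIC))
E
```

```text
(no output)
```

View pics/a.png

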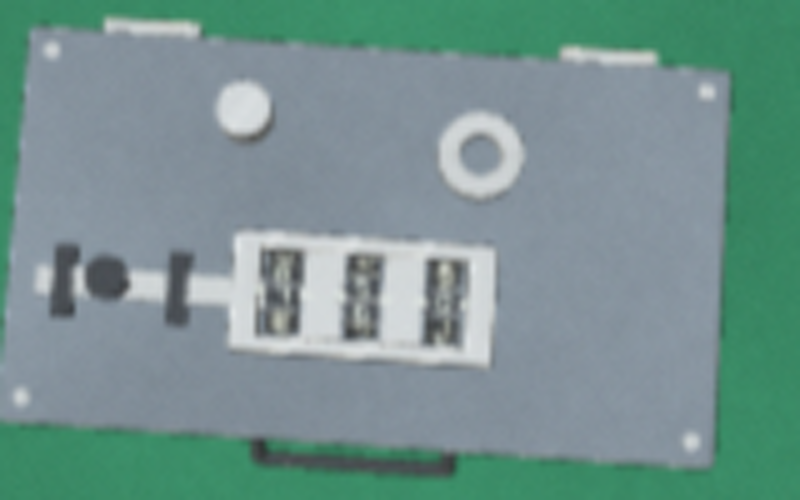

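View pics/b.png

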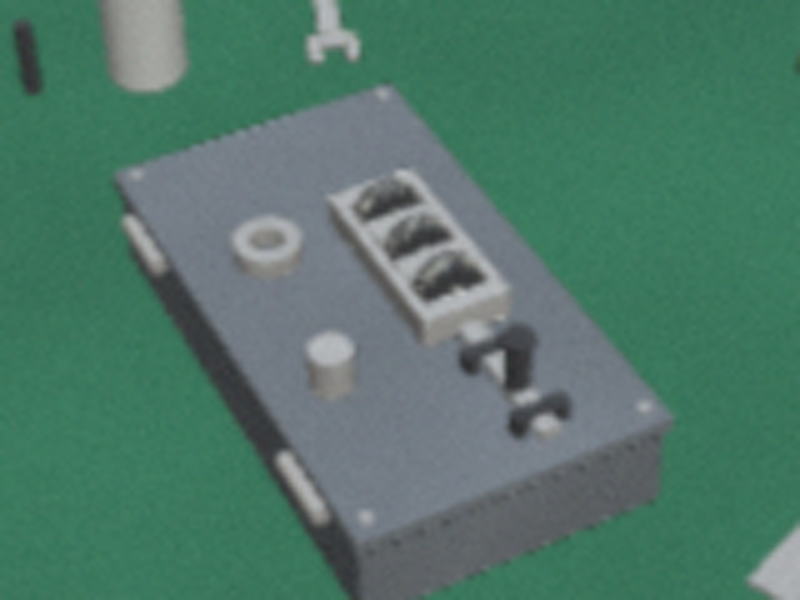

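```bash
cat >> h.py <<'E'
def avg(c,n=10):
    ss=[ctrl.snapshot(c) for _ in range(n)]
    s=dict(ss[0]); s["img"]=np.mean([x["img"].astype(np.float32) for x in ss],0); return s
E
python3 - <<'E'
from h import *
import pickle
S={c:avg(c,12) for c in("top","scene")}
pickle.dump(S,open("s0.pkl","wb"))
s=S["top"]; im=s["img"]
sat=im.max(2)-im.min(2)
g=(im[:,:,1]-im[:,:,0]<30).astype(np.uint8); g[:150]=0;g[250:]=0;g[:,:185]=0;g[:,350:]=0
g=cv2.morphologyEx(g,cv2.MORPH_CLOSE,np.ones((5,5)));g=cv2.morphologyEx(g,cv2.MORPH_OPEN,np.ones((11,11)))
n,l,st,_=cv2.connectedComponentsWithStats(g); i=1+st[1:,4].argmax()
c=max(cv2.findContours((l==i).astype(np.uint8),0,cv2.CHAIN_APPROX_NONE)[0],key=len)[:,0]
w=np.array([onz(s,p,.075)[:2] for p in c.astype(float)])
r=cv2.minAreaRect((w*1000).astype(np.float32)); print(r)
# screws
A=np.array([[52,50],[707,91],[690,441],[20,397]])/5+[190,150]
B=np.array([[384,93],[138,175],[366,517],[644,407]])/5+[170,130]
for nm,P in(("top",A),("scene",B)):
    W=np.array([onz(S[nm],p-.4,.076) for p in P]); print(nm,W.round(4).tolist(),W.mean(0).round(4))
    q=W-W.mean(0)
    if nm=="top": d=(W[0]-W[1])+(W[3]-W[2])
    else: d=(W[2]-W[1])+(W[3]-W[0])
    print("yaw",np.degrees(np.arctan2(-d[0],d[1])), np.linalg.norm(d)/2)
E
```

```text
((528.3291625976562, 7.9552154541015625), (363.9925231933594, 224.48226928710938), 85.5045394897461)
top [[0.6339, 0.1698, 0.076], [0.6081, -0.1692, 0.076], [0.4284, -0.1546, 0.076], [0.4544, 0.1847, 0.076]] [0.5312 0.0077 0.076 ]
yaw -4.375467490234223 0.3401383167705332
scene [[0.4265, -0.155, 0.076], [0.6075, -0.1676, 0.076], [0.6346, 0.1702, 0.076], [0.4556, 0.1848, 0.076]] [0.5311 0.0081 0.076 ]
yaw -4.748057381827975 0.3399281540755001
```

```bash
cat >> h.py <<'E'
C=np.array([.5312,.008,0]);YAW=np.radians(-4.55)
ex=np.array([np.cos(YAW),np.sin(YAW),0]);ey=np.array([-np.sin(YAW),np.cos(YAW),0]);ez=np.array([0,0,1.])
L0=C-.03*ex+[0,0,.093]
PH=np.radians(np.arange(-90,91,1.5)); YY=np.arange(-10,10.1,.33)/1000
def strip(s,k,dz=0,off=(0,0),Rr=.02):  # k=+1 left,0,-1 ; rows: far (+phi) at top; columns left(+y) first
    P=L0+ey*.04*k+ez*dz
    m=np.array([[proj(s,P+Rr*(np.sin(a)*ex+np.cos(a)*ez)+y*ey) for y in YY[::-1]] for a in PH[::-1]],np.float32)+np.float32(off)
    return cv2.remap(s["img"].astype(np.float32),m[...,0],m[...,1],cv2.INTER_CUBIC)
def sheet(S,fn,dz=(0,0,0)):
    rows=[]
    for c in S:
        st=[cv2.copyMakeBorder(cv2.resize(np.clip(strip(S[c],k,z),0,255),(130,390)),2,2,2,2,cv2.BORDER_CONSTANT,value=(255,0,0)) for k,z in zip((1,0,-1),dz)]
        rows.append(np.hstack(st))
    o=np.hstack(rows); o=cv2.resize(o,(792,390)).clip(0,255)
    for i in range(12): # 30deg ticks every 15deg
        y=int(390-(i+.0)*15/180*390); cv2.line(o,(0,y),(6,y),(255,0,0),1)
    cv2.imwrite(fn,o[:,:,::-1])
E
python3 - <<'E'
from h import *
import pickle
S=pickle.load(open("s0.pkl","rb")); sheet(S,"pics/st0.png")
E
```

```text
[ WARN:0@1.731] global loadsave.cpp:1063 imwrite_ Unsupported depth image for selected encoder is fallbacked to CV_8U.
```

View pics/st0.png

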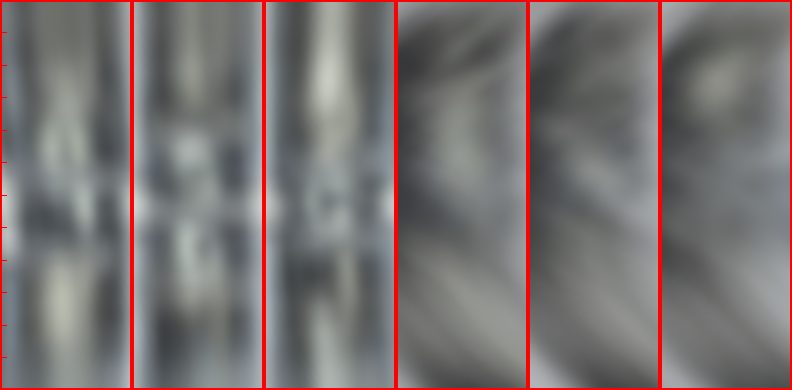

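```bash
cat > fit.py <<'E'
from h import *
import itertools
SS=5
def cyl(s,k,dz,dx=0.,Rr=.02,hw=.008):
    """supersampled map: pixel -> (phi,y) on cylinder, pixels ROI"""
    P=L0+ey*.04*k+ez*dz+ex*dx
    uv=np.array([proj(s,P+Rr*(np.sin(a)*ex+np.cos(a)*ez)+y*ey) for a in np.radians([-70,0,70]) for y in(-hw,hw)])
    u0,v0=np.floor(uv.min(0)).astype(int)-1; u1,v1=np.ceil(uv.max(0)).astype(int)+2
    us=u0-.5+(np.arange((u1-u0)*SS)+.5)/SS; vs=v0-.5+(np.arange((v1-v0)*SS)+.5)/SS
    U,V=np.meshgrid(us,vs)
    K=np.array(s["intrinsics"]);T=np.array(s["camera_from_world"])
    d=np.stack([U,V,np.ones_like(U)],-1)@np.linalg.inv(K).T*[1,-1,-1]@T[:3,:3]
    o=-T[:3,:3].T@T[:3,3]-P
    B=np.stack([ex,ey,ez],1); o=o@B; d=d@B
    a=d[...,0]**2+d[...,2]**2; b=o[0]*d[...,0]+o[2]*d[...,2]; c=o[0]**2+o[2]**2-Rr**2
    D=b*b-a*c; t=(-b-np.sqrt(np.maximum(D,0)))/a
    p=o+t[...,None]*d; phi=np.arctan2(p[...,0],p[...,2])
    ok=(D>0)&(np.abs(p[...,1])<hw)&(np.abs(phi)<np.radians(68))
    return phi,p[...,1],ok,(u0,v0,u1,v1)
def texture(font,h,w,th,n=1440,m=128):
    """rows: wheel angle a (digit d centred at a=d*36deg), cols y from +8mm(left) to -8mm; top of digit towards +phi"""
    px=n/(2*np.pi*20) # px per mm along angle
    py=m/16
    tex=np.zeros((n,m),np.float32)
    for d in range(10):
        g=np.zeros((200,200),np.uint8); cv2.putText(g,str(d),(60,140),font,3.,255,th,cv2.LINE_AA)
        x,y,ww,hh=cv2.boundingRect(g); g=g[y:y+hh,x:x+ww]
        wr=w*(ww/ (ww if d!=1 else 1.7*ww))
        g=cv2.resize(g,(max(2,int(wr*py)),int(h*px)),interpolation=cv2.INTER_AREA).astype(np.float32)/255
        big=np.zeros((n//2,m),np.float32); r0=n//4-g.shape[0]//2; c0=m//2-g.shape[1]//2
        big[r0:r0+g.shape[0],c0:c0+g.shape[1]]=g
        # big rows: top = +phi side. wheel mark angle alpha s.t. phi=theta-alpha; top row => phi larger => alpha smaller => row index = alpha
        idx=(np.arange(n//2)-n//4+int(d*n/10))%n
        tex[idx]=np.maximum(tex[idx],big)
    return tex
def render(tex,M,theta,blur):
    phi,y,ok,(u0,v0,u1,v1)=M
    n,m=tex.shape
    r=((theta-phi)/(2*np.pi)*n).astype(int)%n; c=((.008-y)/.016*m).astype(int).clip(0,m-1)
    im=tex[r,c]*ok
    def dn(x): return cv2.GaussianBlur(x.astype(np.float32),(0,0),blur*SS).reshape(v1-v0,SS,u1-u0,SS).mean((1,3))
    return dn(im),dn(ok)
def score(s,tex,M,theta,blur=.5,light=True):
    u0,v0,u1,v1=M[3]; I=s["img"][v0:v1,u0:u1].mean(2)
    A,W=render(tex,M,theta,blur); k=W>.97
    X=np.stack([A[k],np.ones(k.sum()),M3(M)[k]],1); y=I[k]
    co,*_=np.linalg.lstsq(X,y,rcond=None); r=y-X@co
    return 1-r.var()/y.var(), co[0]
def M3(M):
    phi,y,ok,(u0,v0,u1,v1)=M
    return np.cos(phi).reshape(v1-v0,SS,u1-u0,SS).mean((1,3))
E
cat > run.py <<'E'
from fit import *
import pickle,sys
S=pickle.load(open(sys.argv[1],"rb"))
TH=np.radians(np.arange(0,360,4))
F=cv2
texs={(nm,h,w,t):texture(f,h,w,t) for nm,f in(("simp",F.FONT_HERSHEY_SIMPLEX),) for h,w in((8,6),(9.5,7),(7,5),(10,9)) for t in(8,16)}
texs.update({k+("flip",):v[:,::-1][(-np.arange(1440))%1440] if False else np.roll(v.reshape(10,144,128)[:,::-1,::-1].reshape(1440,128),0,0) for k,v in list(texs.items())})
for k in(1,0,-1):
    res=[]
    for dz,dx in itertools.product((-.003,0,.003),(-.0015,0,.0015)):
        M=cyl(S["top"],k,dz,dx)
        for nm,tx in texs.items():
            for th in TH:
                v,c=score(S["top"],tx,M,th)
                if c>0: res.append((v,np.degrees(th),nm,dz,dx))
    res.sort(key=lambda r:-r[0]); print("wheel",k)
    seen=[]
    for r in res:
        if all(abs((r[1]-q+180)%360-180)>12 for q in seen): seen.append(r[1]); print(np.round(r[0],3),r[1].round(),"digit",round(r[1]/36,2),*r[2:])
        if len(seen)>4: break
E
time python3 run.py s0.pkl; python3 - <<'E'
import pickle,cv2,numpy as np
S=pickle.load(open("s0.pkl","rb"))
a=S["top"]["img"][192:226,230:294]
cv2.imwrite("pics/z.png",cv2.resize(a,(768,408),interpolation=cv2.INTER_CUBIC).clip(0,255)[:,:,::-1].astype(np.uint8))
E
```

```text
wheel 1
0.502 108.0 digit 3.0 ('simp', 10, 9, 8) 0 -0.0015
0.494 248.0 digit 6.89 ('simp', 9.5, 7, 8) -0.003 -0.0015
0.445 264.0 digit 7.33 ('simp', 10, 9, 8, 'flip') 0 -0.0015
0.418 232.0 digit 6.44 ('simp', 10, 9, 8) 0 0.0015
0.414 32.0 digit 0.89 ('simp', 9.5, 7, 8) -0.003 0
wheel 0
0.548 92.0 digit 2.56 ('simp', 9.5, 7, 8, 'flip') 0 0.0015
0.546 200.0 digit 5.56 ('simp', 9.5, 7, 16, 'flip') 0 0.0015
0.537 60.0 digit 1.67 ('simp', 9.5, 7, 8, 'flip') -0.003 0
0.525 308.0 digit 8.56 ('simp', 9.5, 7, 16, 'flip') 0 0.0015
0.525 284.0 digit 7.89 ('simp', 9.5, 7, 8, 'flip') -0.003 -0.0015
wheel -1
0.553 12.0 digit 0.33 ('simp', 9.5, 7, 8) 0.003 0
0.489 224.0 digit 6.22 ('simp', 9.5, 7, 16) 0.003 0.0015
0.477 356.0 digit 9.89 ('simp', 9.5, 7, 8) 0 0.0015
0.476 332.0 digit 9.22 ('simp', 9.5, 7, 8) 0.003 0.0015
0.454 120.0 digit 3.33 ('simp', 9.5, 7, 16) 0 0.0015
real	0m30.821s
user	0m31.254s
sys	0m0.113s
```

View pics/z.png

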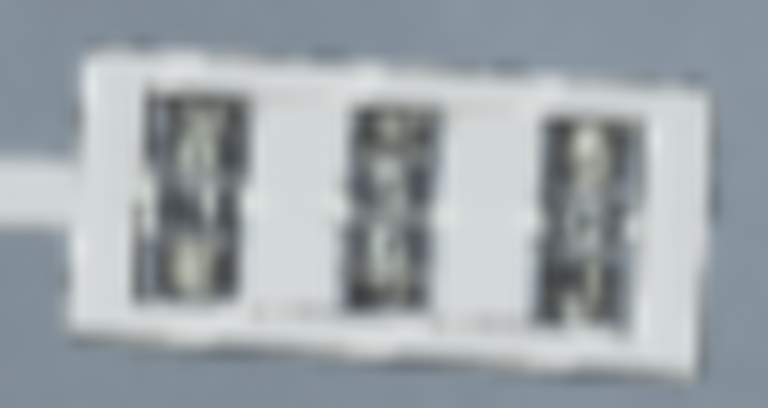

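```bash
cat >> h.py <<'E'
def plan(x,y,z,yaw,n):  # yaw: angle of tool y axis in world
    o=ctrl.observe(); p=np.array(o["ee_pos"]);Rm=R.from_rotvec(o["orientation"])
    tx=np.array([np.sin(yaw),-np.cos(yaw),0]);ty=np.array([np.cos(yaw),np.sin(yaw),0])
    # right handed: z = x cross y
    tz=np.cross(tx,ty)
    if tz[2]>0: tx=-tx
    Rt=R.from_matrix(np.stack([tx,ty,[0,0,-1.]],1))
    rv=(Rm.inv()*Rt).as_rotvec(); out=[]
    for i in range(n):
        Ri=Rm*R.from_rotvec(rv*i/n); d=Ri.inv().apply((np.array([x,y,z])-p)/n)
        out.append({k:round(float(v),4) for k,v in zip(("dx","dy","dz"),d)}|{k:round(float(v),2) for k,v in zip(("rx","ry","rz"),np.degrees(rv)/n)})
    return out
def st():
    o=ctrl.observe(); Rm=R.from_rotvec(o["orientation"]).as_matrix(); p=np.array(o["ee_pos"]);tip=p+.025*Rm[:,2]
    q=tip-L0; print("t",round(float(o["t"]),2),"tip rel lock (chest xyz mm)",(1000*np.array([q@ex,q@ey,q@ez])).round(2),"F",np.round(o["wrist_force"],2),"w",round(float(o["gripper_width"]),4)); 
    B=np.stack([ex,ey,ez],1); print("tool axes in chest:\n",(B.T@Rm).round(4))
E
python3 - <<'E'
from h import *
import pickle,json
S=pickle.load(open("s0.pkl","rb"))
for c in [(90,55),(705,90),(690,375),(70,335),(388.75,213.75)]:
    q=onz(S["top"],np.array(c)/12+[229.5,191.5],.099)-L0; print((1000*np.array([q@ex,q@ey])).round(1))
p=L0+.04*ey; print(p)
for r in plan(p[0],p[1],.175,YAW,20): print(json.dumps(r))
E
cat > run2.py <<'E'
from fit import *
import pickle,sys
S=pickle.load(open(sys.argv[1],"rb"))
TH=np.radians(np.arange(0,360,4))
Ms={(c,k,dz):cyl(S[c],k,dz,0) for c in S for k in(1,0,-1) for dz in(-.0025,0,.0025)}
def shift(s,o):
    s=dict(s); s["img"]=cv2.warpAffine(s["img"].astype(np.float32),np.float32([[1,0,o[0]],[0,1,o[1]]]),(512,384)); return s
tot=[]
for fn,f in(("simplex",0),("duplex",2),("plain",1)):
  for h,w in((7,4.5),(8,6),(9.5,6.5),(9.5,9),(11,8)):
    for t in (10,18):
      for fl in(0,1):
        tx=texture(f,h,w,t)
        if fl: tx=tx.reshape(10,144,128)[:,::-1,::-1].reshape(1440,128) if False else np.roll(np.roll(tx,72,0).reshape(10,144,128)[:,::-1,::-1].reshape(1440,128),-72,0)
        row=[]
        for k in(1,0,-1):
            best=[]
            for dz in(-.0025,0,.0025):
                for th in TH:
                    v=[score(S[c],tx,Ms[c,k,dz],th) for c in("top","scene")]
                    best.append((sum(x[0]*(x[1]>0) for x in v),round(np.degrees(th)/36,2),dz))
            best.sort(reverse=True); row.append(best[:1]+[b for b in best if abs(b[1]-best[0][1])>.5][:1])
        tot.append((sum(r[0][0] for r in row),fn,h,w,t,fl,[[(round(b[0],2),b[1],b[2]) for b in r] for r in row]))
tot.sort(key=lambda r:-r[0])
for r in tot[:10]: print(r)
E
time python3 run2.py s0.pkl
```

```text
[28.2 64.7]
[ 29.5 -63.9]
[-30.  -64.4]
[-30.4  64.4]
[-0.8  0.1]
[0.50446771 0.05025381 0.093     ]
{"dx": 0.0238, "dy": -0.0225, "dz": 0.0041, "rx": 0.0, "ry": 0.0, "rz": -2.98}
{"dx": 0.0249, "dy": -0.0213, "dz": 0.0041, "rx": 0.0, "ry": 0.0, "rz": -2.98}
{"dx": 0.026, "dy": -0.0199, "dz": 0.0041, "rx": 0.0, "ry": 0.0, "rz": -2.98}
{"dx": 0.027, "dy": -0.0186, "dz": 0.0041, "rx": 0.0, "ry": 0.0, "rz": -2.98}
{"dx": 0.028, "dy": -0.0171, "dz": 0.0041, "rx": 0.0, "ry": 0.0, "rz": -2.98}
{"dx": 0.0288, "dy": -0.0157, "dz": 0.0041, "rx": 0.0, "ry": 0.0, "rz": -2.98}
{"dx": 0.0296, "dy": -0.0141, "dz": 0.0041, "rx": 0.0, "ry": 0.0, "rz": -2.98}
{"dx": 0.0303, "dy": -0.0126, "dz": 0.0041, "rx": 0.0, "ry": 0.0, "rz": -2.98}
{"dx": 0.0309, "dy": -0.011, "dz": 0.0041, "rx": 0.0, "ry": 0.0, "rz": -2.98}
{"dx": 0.0314, "dy": -0.0094, "dz": 0.0041, "rx": 0.0, "ry": 0.0, "rz": -2.98}
{"dx": 0.0319, "dy": -0.0077, "dz": 0.0041, "rx": 0.0, "ry": 0.0, "rz": -2.98}
{"dx": 0.0322, "dy": -0.006, "dz": 0.0041, "rx": 0.0, "ry": 0.0, "rz": -2.98}
{"dx": 0.0325, "dy": -0.0044, "dz": 0.0041, "rx": 0.0, "
[... 3143 characters left out ...]
025)]])
(np.float64(3.3414500946793093), 'simplex', 9.5, 6.5, 10, 0, [[(np.float64(1.04), np.float64(6.67), 0), (np.float64(0.88), np.float64(3.22), 0)], [(np.float64(1.34), np.float64(5.33), 0.0025), (np.float64(1.29), np.float64(8.22), 0.0025)], [(np.float64(0.96), np.float64(0.22), -0.0025), (np.float64(0.96), np.float64(6.11), 0)]])
(np.float64(3.2096012092278707), 'plain', 11, 8, 10, 1, [[(np.float64(0.9), np.float64(6.33), 0), (np.float64(0.77), np.float64(8.22), 0)], [(np.float64(1.35), np.float64(2.33), 0.0025), (np.float64(1.31), np.float64(1.56), 0.0025)], [(np.float64(0.96), np.float64(7.44), 0), (np.float64(0.85), np.float64(5.44), 0)]])
real	1m46.959s
user	1m42.716s
sys	0m0.216s
```

```bash
cat >> fit.py <<'E'
def tex2(h,th,asp=1.,n=1440,m=128,font=0):
    """natural glyph proportions; canvas-centred by the glyph box"""
    px=n/(2*np.pi*20); py=m/16; sc=4.
    tex=np.zeros((n,m),np.float32)
    (_,H),_=cv2.getTextSize("0",font,sc,1)
    for d in range(10):
        (W,_),_=cv2.getTextSize(str(d),font,sc,1)
        g=np.zeros((H+80,W+80),np.uint8); cv2.putText(g,str(d),(40,H+40),font,sc,255,th,cv2.LINE_AA)
        f=h/H
        g=cv2.resize(g,(int(g.shape[1]*f*py*asp),int(g.shape[0]*f*px)),interpolation=cv2.INTER_AREA).astype(np.float32)/255
        big=np.zeros((n//2,400),np.float32); r0=n//4-g.shape[0]//2; c0=200-g.shape[1]//2
        big[r0:r0+g.shape[0],c0:c0+g.shape[1]]=g; big=big[:,200-m//2:200+m//2]
        idx=(np.arange(n//2)-n//4+int(d*n/10))%n
        tex[idx]=np.maximum(tex[idx],big)
    return tex
E
cat > run3.py <<'E'
from fit import *
import pickle,sys
S=pickle.load(open(sys.argv[1],"rb"))
DZ=(-.003,-.0015,0,.0015,.003)
Ms={(c,k,dz):cyl(S[c],k,dz,0) for c in S for k in(1,0,-1) for dz in DZ}
TH=np.radians(np.arange(0,360,4))
tot=[]
for h in(9.5,10.5,11.5,12.5):
  for t in(5,10,16):
    for asp in(.8,1.):
      tx=tex2(h,t,asp); row=[]
      for k in(1,0,-1):
        best=[]
        for dz in DZ:
            for th in TH:
                v=[score(S[c],tx,Ms[c,k,dz],th) for c in("top","scene")]
                best.append((sum(x[0]*(x[1]>0) for x in v),round(float(np.degrees(th)/36),2),dz))
        best.sort(reverse=True); row.append(best[:1]+[b for b in best if abs(b[1]-best[0][1])>.5][:1])
      tot.append((sum(r[0][0] for r in row),h,t,asp,[[(round(float(b[0]),2),b[1],b[2]) for b in r] for r in row]))
tot.sort(key=lambda r:-r[0])
for r in tot[:6]: print(r)
E
time python3 run3.py s0.pkl
```

```text
(np.float64(4.286606136397824), 9.5, 16, 1.0, [[(1.49, 6.67, 0), (1.18, 2.78, 0)], [(1.35, 5.33, 0.003), (1.33, 8.22, 0.003)], [(1.45, 6.11, 0), (1.06, 2.0, 0)]])
(np.float64(4.199859268716442), 9.5, 10, 1.0, [[(1.49, 6.67, 0), (1.14, 0.78, 0)], [(1.37, 5.33, 0.003), (1.34, 2.89, 0.0015)], [(1.34, 6.11, 0), (1.12, 9.22, 0)]])
(np.float64(4.186694625380366), 10.5, 10, 0.8, [[(1.47, 6.67, 0), (1.1, 0.78, 0)], [(1.37, 5.33, 0.003), (1.37, 2.89, 0.0015)], [(1.35, 6.0, 0), (1.2, 2.0, 0)]])
(np.float64(4.177776670223453), 9.5, 16, 0.8, [[(1.41, 6.67, 0), (1.22, 0.78, 0)], [(1.4, 8.22, 0.003), (1.38, 5.33, 0.003)], [(1.38, 6.11, 0), (1.06, 9.22, 0)]])
(np.float64(4.144406303617901), 10.5, 10, 1.0, [[(1.44, 6.67, 0), (1.16, 9.56, -0.003)], [(1.32, 2.89, 0.003), (1.29, 5.33, 0.003)], [(1.39, 6.0, 0), (1.07, 2.0, 0)]])
(np.float64(4.125525960891315), 10.5, 16, 1.0, [[(1.43, 6.67, 0), (1.07, 2.78, 0)], [(1.36, 2.89, 0.0015), (1.29, 5.33, 0.003)], [(1.33, 6.0, 0), (1.14, 2.0, 0)]])
real	1m31.622s
user	1m22.821s
sys	0m0.358s
```

Emit:
step_arm(
  hand=0,
  moves=[
    {"dx": 0.0238,"dy": -0.0225,"dz": 0.0041,"rz": -2.98},
    {"dx": 0.0249,"dy": -0.0213,"dz": 0.0041,"rz": -2.98},
    {"dx": 0.026,"dy": -0.02,"dz": 0.0041,"rz": -2.98},
    {"dx": 0.027,"dy": -0.0186,"dz": 0.0041,"rz": -2.98},
    {"dx": 0.028,"dy": -0.0171,"dz": 0.0041,"rz": -2.98},
    {"dx": 0.0288,"dy": -0.0157,"dz": 0.0041,"rz": -2.98},
    {"dx": 0.0296,"dy": -0.0141,"dz": 0.0041,"rz": -2.98},
    {"dx": 0.0303,"dy": -0.0126,"dz": 0.0041,"rz": -2.98},
    {"dx": 0.0309,"dy": -0.011,"dz": 0.0041,"rz": -2.98},
    {"dx": 0.0314,"dy": -0.0094,"dz": 0.0041,"rz": -2.98},
    {"dx": 0.0319,"dy": -0.0077,"dz": 0.0041,"rz": -2.98},
    {"dx": 0.0322,"dy": -0.006,"dz": 0.0041,"rz": -2.98},
    {"dx": 0.0325,"dy": -0.0044,"dz": 0.0041,"rz": -2.98},
    {"dx": 0.0327,"dy": -0.0027,"dz": 0.0041,"rz": -2.98},
    {"dx": 0.0328,"dy": -0.001,"dz": 0.0041,"rz": -2.98},
    {"dx": 0.0328,"dy": 0.0008,"dz": 0.0041,"rz": -2.98},
    {"dx": 0.0327,"dy": 0.0025,"dz": 0.0041,"rz": -2.98},
    {"dx": 0.0325,"dy": 0.0042,"dz": 0.0041,"rz": -2.98},
    {"dx": 0.0323,"dy": 0.0058,"dz": 0.0041,"rz": -2.98},
    {"dx": 0.032,"dy": 0.0075,"dz": 0.0041,"rz": -2.98},
  ],
)

```text
invalid input
```

Emit:
step_arm(
  hand=0.0,
  moves=[
    {"dx": 0.0238,"dy": -0.0225,"dz": 0.0041,"rx": 0.0,"ry": 0.0,"rz": -2.98},
    {"dx": 0.0249,"dy": -0.0213,"dz": 0.0041,"rx": 0.0,"ry": 0.0,"rz": -2.98},
    {"dx": 0.026,"dy": -0.02,"dz": 0.0041,"rx": 0.0,"ry": 0.0,"rz": -2.98},
    {"dx": 0.027,"dy": -0.0186,"dz": 0.0041,"rx": 0.0,"ry": 0.0,"rz": -2.98},
    {"dx": 0.028,"dy": -0.0171,"dz": 0.0041,"rx": 0.0,"ry": 0.0,"rz": -2.98},
    {"dx": 0.0288,"dy": -0.0157,"dz": 0.0041,"rx": 0.0,"ry": 0.0,"rz": -2.98},
    {"dx": 0.0296,"dy": -0.0141,"dz": 0.0041,"rx": 0.0,"ry": 0.0,"rz": -2.98},
    {"dx": 0.0303,"dy": -0.0126,"dz": 0.0041,"rx": 0.0,"ry": 0.0,"rz": -2.98},
    {"dx": 0.0309,"dy": -0.011,"dz": 0.0041,"rx": 0.0,"ry": 0.0,"rz": -2.98},
    {"dx": 0.0314,"dy": -0.0094,"dz": 0.0041,"rx": 0.0,"ry": 0.0,"rz": -2.98},
    {"dx": 0.0319,"dy": -0.0077,"dz": 0.0041,"rx": 0.0,"ry": 0.0,"rz": -2.98},
    {"dx": 0.0322,"dy": -0.006,"dz": 0.0041,"rx": 0.0,"ry": 0.0,"rz": -2.98},
    {"dx": 0.0325,"dy": -0.0044,"dz": 0.0041,"rx": 0.0,"ry": 0.0,"rz": -2.98},
    {"dx": 0.0327,"dy": -0.0027,"dz": 0.0041,"rx": 0.0,"ry": 0.0,"rz": -2.98},
    {"dx": 0.0328,"dy": -0.001,"dz": 0.0041,"rx": 0.0,"ry": 0.0,"rz": -2.98},
    {"dx": 0.0328,"dy": 0.0008,"dz": 0.0041,"rx": 0.0,"ry": 0.0,"rz": -2.98},
  ],
)

```text
t: 3.33
ee_pos: [0.4601, -0.0625, 0.1862]
orientation: [2.486, 1.892, -0.002]
wrist_force: [-0.1, -0.4, 0.0]
gripper_width: 0.0002
```

```bash
python3 - <<'E'
from h import *
import json
p=L0+.04*ey+.010*ex
for r in plan(p[0],p[1],.145,YAW,6): print(json.dumps(r))
st()
E
```

```text
{"dx": 0.0205, "dy": 0.0037, "dz": 0.0067, "rx": 0.12, "ry": 0.13, "rz": -1.82}
{"dx": 0.0203, "dy": 0.0043, "dz": 0.0067, "rx": 0.12, "ry": 0.13, "rz": -1.82}
{"dx": 0.0202, "dy": 0.005, "dz": 0.0067, "rx": 0.12, "ry": 0.13, "rz": -1.82}
{"dx": 0.02, "dy": 0.0056, "dz": 0.0068, "rx": 0.12, "ry": 0.13, "rz": -1.82}
{"dx": 0.0198, "dy": 0.0063, "dz": 0.0068, "rx": 0.12, "ry": 0.13, "rz": -1.82}
{"dx": 0.0196, "dy": 0.0069, "dz": 0.0068, "rx": 0.12, "ry": 0.13, "rz": -1.82}
t 3.33 tip rel lock (chest xyz mm) [-35.05 -76.23  68.23] F [-0.14 -0.4   0.02] w 0.0002
tool axes in chest:
 [[ 0.1893  0.9819  0.0108]
 [ 0.9819 -0.1891 -0.0143]
 [-0.012   0.0133 -0.9998]]
```

Emit:
step_arm(
  moves=[
    {"dx": 0.0205,"dy": 0.0037,"dz": 0.0067,"rx": 0.12,"ry": 0.13,"rz": -1.82},
    {"dx": 0.0203,"dy": 0.0043,"dz": 0.0067,"rx": 0.12,"ry": 0.13,"rz": -1.82},
    {"dx": 0.0202,"dy": 0.005,"dz": 0.0067,"rx": 0.12,"ry": 0.13,"rz": -1.82},
    {"dx": 0.02,"dy": 0.0056,"dz": 0.0068,"rx": 0.12,"ry": 0.13,"rz": -1.82},
    {"dx": 0.0198,"dy": 0.0063,"dz": 0.0068,"rx": 0.12,"ry": 0.13,"rz": -1.82},
    {"dx": 0.0196,"dy": 0.0069,"dz": 0.0068,"rx": 0.12,"ry": 0.13,"rz": -1.82},
    {"dx": 0,"dy": 0,"dz": 0,"rx": 0,"ry": 0,"rz": 0},
  ],
)

```text
t: 3.92
ee_pos: [0.5207, 0.0676, 0.1446]
orientation: [-2.279, -2.161, -0.019]
wrist_force: [0.4, 1.1, -0.5]
gripper_width: -0.0003
```

```bash
python3 -c "
from h import *
st()"
```

```text
t 3.92 tip rel lock (chest xyz mm) [15.   58.8  26.57] F [ 0.44  1.06 -0.53] w -0.0003
tool axes in chest:
 [[-0.0261  0.9996  0.0075]
 [ 0.9996  0.026   0.0093]
 [ 0.0091  0.0078 -0.9999]]
```

```bash
python3 - <<'E'
from h import *
import json
p=L0+.04*ey+.010*ex
for r in plan(p[0],p[1],.145,YAW,5)[:1]: print(json.dumps(r))
st()
E
```

```text
{"dx": -0.0037, "dy": -0.0011, "dz": -0.0001, "rx": 0.09, "ry": -0.11, "rz": 0.3}
t 3.92 tip rel lock (chest xyz mm) [15.   58.8  26.57] F [ 0.44  1.06 -0.53] w -0.0003
tool axes in chest:
 [[-0.0261  0.9996  0.0075]
 [ 0.9996  0.026   0.0093]
 [ 0.0091  0.0078 -0.9999]]
```

Emit:
step_arm(
  moves=[
    {"dx": -0.0037,"dy": -0.0011,"dz": 0,"rx": 0.09,"ry": -0.11,"rz": 0.3},
    {"dx": -0.0037,"dy": -0.0011,"dz": 0,"rx": 0.09,"ry": -0.11,"rz": 0.3},
    {"dx": -0.0037,"dy": -0.0011,"dz": 0,"rx": 0.09,"ry": -0.11,"rz": 0.3},
    {"dx": -0.0037,"dy": -0.0011,"dz": 0,"rx": 0.09,"ry": -0.11,"rz": 0.3},
    {"dx": -0.0037,"dy": -0.0011,"dz": 0,"rx": 0.09,"ry": -0.11,"rz": 0.3},
    {"dx": 0,"dy": 0,"dz": 0,"rx": 0,"ry": 0,"rz": 0},
    {"dx": 0,"dy": 0,"dz": 0,"rx": 0,"ry": 0,"rz": 0},
  ],
)

```text
t: 4.5
ee_pos: [0.5124, 0.0433, 0.1451]
orientation: [2.316, 2.12, -0.007]
wrist_force: [-0.4, -0.0, 0.1]
gripper_width: -0.0002
```

```bash
python3 -c "
from h import *
st()"
```

```text
t 4.5 tip rel lock (chest xyz mm) [ 8.46 33.53 27.15] F [-0.4  -0.02  0.07] w -0.0002
tool axes in chest:
 [[ 0.0089  1.     -0.0014]
 [ 0.9999 -0.0089 -0.0051]
 [-0.0051 -0.0014 -1.    ]]
```

Emit:
step_arm(
  moves=[
    {"dx": 0,"dy": 0,"dz": 0.002,"rx": 0,"ry": 0,"rz": 0},
    {"dx": 0,"dy": 0,"dz": 0.001,"rx": 0,"ry": 0,"rz": 0},
    {"dx": 0,"dy": 0,"dz": 0,"rx": 0,"ry": 0,"rz": 0},
  ],
)

```text
t: 4.75
ee_pos: [0.5124, 0.0424, 0.1422]
orientation: [2.317, 2.118, -0.007]
wrist_force: [-0.0, 0.1, -0.9]
gripper_width: 0.0002
```

```bash
python3 -c "
from h import *
st()"
```

```text
t 4.75 tip rel lock (chest xyz mm) [ 8.55 32.69 24.21] F [-0.    0.07 -0.93] w 0.0002
tool axes in chest:
 [[ 1.030e-02  9.999e-01 -9.000e-04]
 [ 9.999e-01 -1.030e-02 -5.300e-03]
 [-5.300e-03 -8.000e-04 -1.000e+00]]
```

Emit:
step_arm(
  moves=[
    {"dx": 0.003,"dy": 0,"dz": 0.001,"rx": 0,"ry": 0,"rz": -0.3},
    {"dx": 0.002,"dy": 0,"dz": 0,"rx": 0,"ry": 0,"rz": -0.3},
    {"dx": 0.001,"dy": 0,"dz": 0,"rx": 0,"ry": 0,"rz": 0},
    {"dx": 0,"dy": 0,"dz": 0.001,"rx": 0,"ry": 0,"rz": 0},
    {"dx": 0,"dy": 0,"dz": 0,"rx": 0,"ry": 0,"rz": 0},
  ],
)

```text
t: 5.17
ee_pos: [0.5132, 0.0502, 0.1398]
orientation: [2.303, 2.133, -0.006]
wrist_force: [-0.3, 0.6, -0.3]
gripper_width: -0.0003
```

Emit:
step_arm(
  moves=[
    {"dx": 0,"dy": 0,"dz": 0.001,"rx": 0,"ry": 0,"rz": 0},
    {"dx": 0,"dy": 0,"dz": 0,"rx": 0,"ry": 0,"rz": 0},
  ],
)

```text
t: 5.33
ee_pos: [0.5133, 0.0504, 0.1387]
orientation: [2.303, 2.134, -0.006]
wrist_force: [-0.8, -0.4, 1.2]
gripper_width: 0.0004
```

```bash
python3 -c "
from h import *
st()"
```

```text
t 5.33 tip rel lock (chest xyz mm) [ 8.75 40.79 20.73] F [-0.75 -0.37  1.22] w 0.0004
tool axes in chest:
 [[-3.4e-03  1.0e+00 -6.0e-04]
 [ 1.0e+00  3.3e-03 -4.3e-03]
 [-4.3e-03 -6.0e-04 -1.0e+00]]
```

Emit:
step_arm(
  moves=[
    {"dx": 0,"dy": 0,"dz": 0.0008,"rx": 0,"ry": 0,"rz": 0},
    {"dx": 0,"dy": 0,"dz": 0,"rx": 0,"ry": 0,"rz": 0},
  ],
)

```text
t: 5.5
ee_pos: [0.5133, 0.0504, 0.1383]
orientation: [2.302, 2.133, -0.005]
wrist_force: [-1.7, 0.6, 3.1]
gripper_width: 0.0003
```

Emit:
step_arm(
  moves=[
    {"dx": 0,"dy": 0,"dz": 0.0008,"rx": 0,"ry": 0,"rz": 0},
    {"dx": 0,"dy": 0,"dz": 0,"rx": 0,"ry": 0,"rz": 0},
  ],
)

```text
t: 5.67
ee_pos: [0.5133, 0.0504, 0.138]
orientation: [2.302, 2.133, -0.005]
wrist_force: [-1.0, -0.0, 5.4]
gripper_width: -0.0002
```

Emit:
step_arm(
  moves=[
    {"dx": 0,"dy": 0,"dz": 0.001,"rx": 0,"ry": 0,"rz": 0},
  ],
)

```text
t: 5.75
ee_pos: [0.5133, 0.0504, 0.1375]
orientation: [2.302, 2.133, -0.005]
wrist_force: [-0.7, 0.1, 7.6]
gripper_width: -0.0001
```

Emit:
step_arm(
  moves=[
    {"dx": 0,"dy": -0.001,"dz": 0.0006,"rx": 0,"ry": 0,"rz": 0},
    {"dx": 0,"dy": -0.0015,"dz": 0.0004,"rx": 0,"ry": 0,"rz": 0},
  ],
)

```text
t: 5.92
ee_pos: [0.513, 0.0505, 0.1378]
orientation: [2.3, 2.13, 0.001]
wrist_force: [1.7, -1.0, 6.6]
gripper_width: 0.0003
```

Emit:
step_arm(
  moves=[
    {"dx": 0,"dy": -0.002,"dz": 0.0004,"rx": 0,"ry": 0,"rz": 0},
    {"dx": 0,"dy": -0.002,"dz": 0.0004,"rx": 0,"ry": 0,"rz": 0},
  ],
)

```text
t: 6.08
ee_pos: [0.5127, 0.0505, 0.1384]
orientation: [2.298, 2.125, 0.012]
wrist_force: [2.9, -0.7, 2.5]
gripper_width: 0.0
```

Emit:
step_arm(
  moves=[
    {"dx": 0,"dy": -0.003,"dz": 0.0015,"rx": 0,"ry": 0,"rz": 0},
    {"dx": 0,"dy": -0.004,"dz": 0.0015,"rx": 0,"ry": 0,"rz": 0},
  ],
)

```text
t: 6.25
ee_pos: [0.5105, 0.0507, 0.1371]
orientation: [2.295, 2.118, 0.025]
wrist_force: [3.4, -1.9, 12.9]
gripper_width: 0.0003
```

```bash
python3 -c "
from h import *
st()"
```

```text
t 6.25 tip rel lock (chest xyz mm) [ 6.54 40.86 19.11] F [ 3.43 -1.85 12.88] w 0.0003
tool axes in chest:
 [[ 7.000e-04  9.997e-01  2.400e-02]
 [ 1.000e+00 -7.000e-04 -4.000e-04]
 [-4.000e-04  2.400e-02 -9.997e-01]]
```

Emit:
step_arm(
  moves=[
    {"dx": 0,"dy": -0.004,"dz": 0.0,"rx": 0.3,"ry": 0,"rz": 0},
    {"dx": 0,"dy": -0.004,"dz": 0.0003,"rx": 0.3,"ry": 0,"rz": 0},
  ],
)

```text
t: 6.42
ee_pos: [0.5062, 0.0509, 0.1384]
orientation: [2.298, 2.118, 0.024]
wrist_force: [3.1, -1.1, 5.0]
gripper_width: 0.0
```

Emit:
step_arm(
  moves=[
    {"dx": 0,"dy": -0.004,"dz": 0.0003,"rx": 0.3,"ry": 0,"rz": 0},
    {"dx": 0,"dy": -0.004,"dz": 0.0003,"rx": 0.3,"ry": 0,"rz": 0},
  ],
)

```text
t: 6.58
ee_pos: [0.5002, 0.0517, 0.1384]
orientation: [2.303, 2.121, 0.02]
wrist_force: [2.4, -0.1, 4.6]
gripper_width: 0.0
```

```bash
python3 -c "
from h import *
st()"
```

```text
t 6.58 tip rel lock (chest xyz mm) [-3.92 41.14 20.36] F [ 2.38 -0.09  4.57] w 0.0
tool axes in chest:
 [[ 0.003   0.9999  0.0167]
 [ 1.     -0.0031  0.0021]
 [ 0.0022  0.0167 -0.9999]]
```

Emit:
step_arm(
  moves=[
    {"dx": 0,"dy": -0.004,"dz": 0.0008,"rx": 0.3,"ry": 0,"rz": 0},
    {"dx": 0,"dy": -0.004,"dz": 0.0008,"rx": 0.3,"ry": 0,"rz": 0},
    {"dx": 0,"dy": -0.003,"dz": 0.0007,"rx": 0.2,"ry": 0,"rz": 0},
  ],
)

```text
t: 6.83
ee_pos: [0.4893, 0.0526, 0.1364]
orientation: [2.311, 2.127, 0.007]
wrist_force: [0.6, -0.3, 2.6]
gripper_width: 0.0001
```

```bash
python3 -c "
from h import *
st()"
```

```text
t 6.83 tip rel lock (chest xyz mm) [-15.22  41.24  18.35] F [ 0.56 -0.26  2.56] w 0.0001
tool axes in chest:
 [[ 0.0035  1.      0.0039]
 [ 1.     -0.0035  0.0026]
 [ 0.0026  0.0039 -1.    ]]
```

Emit:
step_arm(
  moves=[
    {"dx": 0,"dy": 0,"dz": -0.003,"rx": 0,"ry": 0,"rz": 0},
    {"dx": 0,"dy": 0,"dz": -0.01,"rx": 0,"ry": 0,"rz": 0},
    {"dx": 0,"dy": -0.02,"dz": -0.02,"rx": 0,"ry": 0,"rz": 0},
    {"dx": 0,"dy": -0.04,"dz": -0.03,"rx": 0,"ry": 0,"rz": 0},
    {"dx": 0,"dy": -0.02,"dz": -0.01,"rx": 0,"ry": 0,"rz": 0},
    {"dx": 0,"dy": 0,"dz": 0,"rx": 0,"ry": 0,"rz": 0},
  ],
)

```text
t: 7.33
ee_pos: [0.4033, 0.0579, 0.2038]
orientation: [-2.302, -2.122, 0.022]
wrist_force: [-0.9, -0.4, 0.2]
gripper_width: 0.0002
```

```bash
cat > read.py <<'E'
from fit import *
import pickle,sys
def read(tag,ks=(1,0,-1),n=8):
    S={c:avg(c,n) for c in("top","scene")}; pickle.dump(S,open(tag+".pkl","wb"))
    cv2.imwrite(f"pics/{tag}.png",np.hstack([cv2.resize(S["top"]["img"][180:240,205:295],(600,400),interpolation=2),]).clip(0,255)[:,:,::-1].astype(np.uint8))
    ana(S,ks)
def ana(S,ks):
    DZ=np.arange(-.0035,.0036,.0014)
    tx=[tex2(9.5,16),tex2(10.,12)]
    for k in ks:
        b=[]
        for dz in DZ:
            M={c:cyl(S[c],k,dz) for c in S}
            for th in np.arange(0,360,3):
                for t in tx:
                    v=[score(S[c],t,M[c],np.radians(th)) for c in("top","scene")]
                    b.append((sum(x[0]*(x[1]>0) for x in v),v[0][0],v[1][0],th,dz))
        b.sort(reverse=True); seen=[]; o=[]
        for r in b:
            if all(abs((r[3]-q+180)%360-180)>15 for q in seen):
                seen.append(r[3]); o.append(f"{r[0]:.2f}({r[1]:.2f}+{r[2]:.2f}) th{r[3]} d{r[3]/36:.2f} dz{r[4]*1e3:.1f}")
            if len(o)==3: break
        print("wheel",k,"|",*o,sep="  ")
if __name__=="__main__": st(); read(sys.argv[1],[int(x) for x in sys.argv[2].split(",")])
E
python3 read.py s1 1,0,-1
```

```text
t 7.33 tip rel lock (chest xyz mm) [-101.93   39.56   85.78] F [-0.9  -0.39  0.22] w 0.0002
tool axes in chest:
 [[ 0.0021  0.9998 -0.0174]
 [ 1.     -0.0022 -0.003 ]
 [-0.003  -0.0174 -0.9998]]
wheel  1  |  1.49(0.61+0.88) th195 d5.42 dz2.1  1.43(0.51+0.91) th81 d2.25 dz-0.7  1.37(0.55+0.82) th297 d8.25 dz2.1
wheel  0  |  1.34(0.47+0.87) th105 d2.92 dz2.1  1.33(0.54+0.79) th192 d5.33 dz3.5  1.28(0.48+0.80) th297 d8.25 dz3.5
wheel  -1  |  1.35(0.52+0.83) th216 d6.00 dz-2.1  1.24(0.44+0.79) th354 d9.83 dz3.5  1.12(0.41+0.70) th330 d9.17 dz-0.7
```

View pics/s1.png

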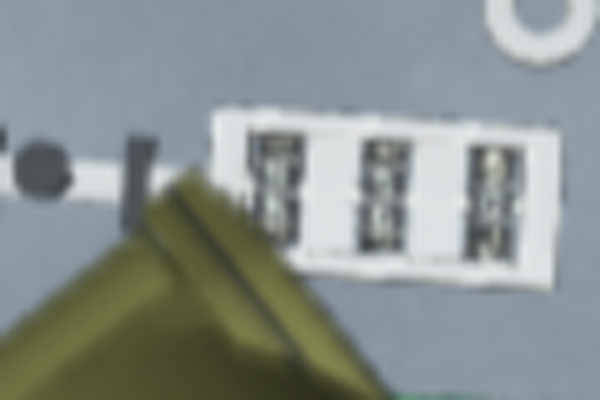

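```bash
cat > tune.py <<'E'
from fit import *
import pickle
from scipy.optimize import minimize
S0=pickle.load(open("s0.pkl","rb"));S1=pickle.load(open("s1.pkl","rb"))
T={}
def tx(h,t,a):
    k=(round(h*4)/4,round(t),round(a*20)/20)
    if k not in T: T[k]=tex2(*k)
    return T[k]
def sh(s,o):
    s=dict(s); s["img"]=cv2.warpAffine(s["img"][100:300,100:400].astype(np.float32),np.float32([[1,0,o[0]],[0,1,o[1]]]),(300,200),flags=2)
    full=np.zeros((384,512,3),np.float32); full[100:300,100:400]=s["img"]; s["img"]=full; return s
def f(p,full=False):
    tu,tv,su,sv,bl,h,t,a=p[0],p[1],p[2],p[3],p[4],p[5]*10,p[6]*10,p[7]
    th=p[8:11]*4; dz=p[11:13]*.003
    if not(.15<bl<1.2 and 8<h<12 and 3<t<25 and .7<a<1.2 and max(abs(dz))<.004): return 9
    tex=tx(h,t,a); v=[]
    for S,k,thk,d in((S0,1,th[0],dz[0]),(S0,-1,th[1],dz[1]),(S1,1,th[2],dz[0]),(S1,-1,th[1],dz[1])):
        for c,o in(("top",(tu,tv)),("scene",(su,sv))):
            v.append(score(sh(S[c],o),tex,cyl(S[c],k,d),thk,bl)[0])
    return np.round(v,2) if full else -sum(v)
x0=np.array([0,0,0,0,.5,.95,1.4,1.,240/57.3/4,218/57.3/4,195/57.3/4,.2,0])
r=minimize(f,x0,method="Powell",options=dict(maxiter=4,xtol=.01,ftol=1e-3),bounds=[(-1.5,1.5)]*4+[(.2,1.1),(.8,1.2),(.3,2.5),(.7,1.2)]+[(x-.1,x+.1) for x in x0[8:11]]+[(-1.2,1.2)]*2)
p=r.x;print(-f(x0),-r.fun,r.nfev); print("top",p[:2],"scene",p[2:4],"blur",p[4],"h",p[5]*10,"t",p[6]*10,"asp",p[7]); print("th",np.degrees(p[8:11]*4),np.degrees(p[8:11]*4)/36,"dz",p[11:13]*3); print(f(p,True))
E
time python3 tune.py
```

```text
5.3764487551786075 6.335581765854004 484
top [-0.35410197 -0.35410197] scene [-0.35410197 -0.35410197] blur 0.7285662557998688 h 10.134121089560441 t 11.271758621134481 asp 0.9948131479321894
th [239.41595951 221.12607208 194.75726505] [6.65044332 6.14239089 5.40992403] dz [-0.83984469 -1.12590246]
[0.72 0.9  0.67 1.   0.42 0.95 0.67 1.  ]fit.py:48: RuntimeWarning: Degrees of freedom <= 0 for slice
  return 1-r.var()/y.var(), co[0]
  arrmean = um.true_divide(arrmean, div, out=arrmean,
  ret = ret.dtype.type(ret / rcount)
  ret = ret.dtype.type(ret / rcount)
fit.py:48: RuntimeWarning: invalid value encountered in scalar divide
  return 1-r.var()/y.var(), co[0]

real	0m28.028s
user	0m27.642s
sys	0m0.230s
```

```bash
python3 - <<'E'
s=open("fit.py").read()
i=s.index("def score"); j=s.index("def M3")
s=s[:i]+'''def score(s,tex,M,theta,blur=.6):
    u0,v0,u1,v1=M[3]; I=s["img"][v0:v1,u0:u1].mean(2)
    A,W=render(tex,M,theta,blur); k=W>.75
    X=np.stack([A[k],W[k],(M3(M)*W)[k],np.ones(k.sum())],1); y=I[k]
    co,*_=np.linalg.lstsq(X,y,rcond=None); r=y-X@co; n=k.sum()
    return 1-(r@r)/(n-6)/y.var(ddof=1), co[0]
'''+s[j:]
open("fit.py","w").write(s)
t=open("tune.py").read()
t=t.replace("x0[8:11]]+[(-1.2,1.2)]*2)","x0[8:11]]+[(-1.2,1.2)]*2)\nM=[cyl(S0[c],1,0) for c in('top','scene')];print([(render(T[list(T)[0]],m,1.,.6)[1]>.75).sum() for m in M])")
t=t.replace("maxiter=4","maxiter=5")
open("tune.py","w").write(t)
E
time python3 tune.py
```

```text
[np.int64(78), np.int64(28)]
3.6937530113839894 6.272842340319392 526
top [-0.23573849 -0.33413896] scene [ 0.04319753 -0.42512872] blur 1.0798602867382587 h 10.592794505136379 t 17.803234335707568 asp 0.9315880195420279
th [241.75246881 214.78760875 200.36288394] [6.71534636 5.96632247 5.56563566] dz [1.75773813 0.94626261]
[0.68 0.95 0.75 0.76 0.68 0.94 0.75 0.78]
real	0m29.724s
user	0m29.862s
sys	0m0.189s
```

```bash
python3 - <<'E'
s=open("read.py").read()
i=s.index("def ana"); j=s.index("if __name__")
s=s[:i]+'''def sh(s,o):
    s=dict(s); s["img"]=cv2.warpAffine(s["img"].astype(np.float32),np.float32([[1,0,o[0]],[0,1,o[1]]]),(512,384),flags=2); return s
TX=tex2(10.5,16,.95); OFF=dict(top=(-.24,-.33),scene=(0.,-.42))
def table(S,k,DZ):
    ths=np.arange(0,360,3); o=np.zeros((len(DZ),len(ths),2))
    for c,cam in enumerate(("top","scene")):
        I=sh(S[cam],OFF[cam])
        for i,dz in enumerate(DZ):
            M=cyl(S[cam],k,dz)
            for j,th in enumerate(ths):
                v,a=score(I,TX,M,np.radians(th),.8); o[i,j,c]=v if a>0 else 0
    return o
def ana(S,ks,DZ=np.arange(-.0035,.0036,.0014)):
    for k in ks:
        o=table(S,k,DZ); t=o.sum(2); m=t.max(0); out=[]
        for j in np.argsort(-m):
            if all(abs((j-q+60)%120-60)>5 for q in out): out.append(j)
            if len(out)==4: break
        def sub(j):
            y=m[[(j-1)%120,j,(j+1)%120]]; return 3*(j+.5*(y[0]-y[2])/(y[0]-2*y[1]+y[2]-1e-9))
        print("wheel",k,*[f"| {m[j]:.2f}({o[t[:,j].argmax(),j,0]:.2f}+{o[t[:,j].argmax(),j,1]:.2f}) th{sub(j):.1f} d{sub(j)/36:.2f} dz{DZ[t[:,j].argmax()]*1e3:.1f}" for j in out])
'''+s[j:]
open("read.py","w").write(s)
E
python3 -c "
from read import *
for f in('s0','s1'): print(f); ana(pickle.load(open(f+'.pkl','rb')),(1,0,-1))
"
```

```text
s0
wheel 1 | 1.51(0.68+0.83) th240.7 d6.69 dz0.7 | 1.26(0.58+0.68) th103.7 d2.88 dz2.1 | 1.22(0.53+0.69) th28.9 d0.80 dz2.1 | 1.14(0.52+0.62) th344.7 d9.57 dz2.1
wheel 0 | 1.12(0.31+0.81) th103.3 d2.87 dz3.5 | 0.97(0.38+0.59) th154.0 d4.28 dz2.1 | 0.93(0.45+0.48) th296.1 d8.22 dz3.5 | 0.87(0.40+0.47) th347.2 d9.64 dz0.7
wheel -1 | 1.18(0.74+0.44) th217.9 d6.05 dz0.7 | 1.00(0.46+0.54) th132.8 d3.69 dz-2.1 | 0.94(0.56+0.38) th337.9 d9.38 dz3.5 | 0.88(0.40+0.49) th152.7 d4.24 dz-2.1
s1
wheel 1 | 1.57(0.72+0.85) th197.5 d5.49 dz2.1 | 1.51(0.67+0.84) th146.2 d4.06 dz2.1 | 1.50(0.72+0.78) th293.1 d8.14 dz2.1 | 1.49(0.70+0.79) th69.9 d1.94 dz2.1
wheel 0 | 1.12(0.31+0.81) th103.4 d2.87 dz3.5 | 0.97(0.38+0.59) th154.0 d4.28 dz2.1 | 0.93(0.46+0.47) th296.1 d8.23 dz3.5 | 0.87(0.40+0.48) th347.2 d9.64 dz0.7
wheel -1 | 1.17(0.74+0.43) th217.8 d6.05 dz0.7 | 0.99(0.47+0.52) th132.8 d3.69 dz-2.1 | 0.94(0.56+0.38) th337.8 d9.38 dz3.5 | 0.88(0.40+0.48) th153.1 d4.25 dz-2.1
```

Emit:
step_arm(
  moves=[
    {"dx": 0,"dy": 0.03,"dz": 0.0,"rx": -0.2,"ry": 0,"rz": 0},
    {"dx": 0,"dy": 0.035,"dz": 0.01,"rx": -0.2,"ry": 0,"rz": 0},
    {"dx": 0,"dy": 0.02,"dz": 0.015,"rx": -0.2,"ry": 0,"rz": 0},
    {"dx": 0,"dy": 0.01,"dz": 0.015,"rx": -0.2,"ry": 0,"rz": 0},
    {"dx": 0,"dy": 0.005,"dz": 0.01,"rx": -0.2,"ry": 0,"rz": 0},
    {"dx": 0,"dy": 0.002,"dz": 0.005,"rx": 0,"ry": 0,"rz": 0},
    {"dx": 0,"dy": 0,"dz": 0,"rx": 0,"ry": 0,"rz": 0},
  ],
)

```text
t: 8.72
ee_pos: [0.5121, 0.0487, 0.1445]
orientation: [2.307, 2.125, 0.002]
wrist_force: [-0.1, 0.0, 1.4]
gripper_width: -0.0002
```

```bash
python3 -c "
from h import *
st()"
```

```text
t 8.72 tip rel lock (chest xyz mm) [ 7.82 39.04 26.47] F [-0.12  0.03  1.4 ] w -0.0002
tool axes in chest:
 [[ 0.0029  1.      0.0049]
 [ 1.     -0.0029 -0.0025]
 [-0.0025  0.0049 -1.    ]]
```

Emit:
step_arm(
  moves=[
    {"dx": 0.0005,"dy": 0.002,"dz": 0.002,"rx": 0,"ry": 0,"rz": 0},
    {"dx": 0,"dy": 0.001,"dz": 0.002,"rx": 0,"ry": 0,"rz": 0},
    {"dx": 0,"dy": 0,"dz": 0.0012,"rx": 0,"ry": 0,"rz": 0},
    {"dx": 0,"dy": 0,"dz": 0.0005,"rx": 0,"ry": 0,"rz": 0},
    {"dx": 0,"dy": 0,"dz": 0.0008,"rx": 0,"ry": 0,"rz": 0},
  ],
)

```text
t: 9.13
ee_pos: [0.5128, 0.0496, 0.1393]
orientation: [2.305, 2.128, 0.0]
wrist_force: [0.7, -0.1, -0.8]
gripper_width: -0.0003
```

Emit:
step_arm(
  moves=[
    {"dx": 0,"dy": -0.002,"dz": 0.001,"rx": 0.1,"ry": 0,"rz": 0},
    {"dx": 0,"dy": -0.004,"dz": 0.001,"rx": 0.3,"ry": 0,"rz": 0},
    {"dx": 0,"dy": -0.004,"dz": 0.0009,"rx": 0.3,"ry": 0,"rz": 0},
  ],
)

```text
t: 9.38
ee_pos: [0.5058, 0.0506, 0.1381]
orientation: [-2.309, -2.13, 0.002]
wrist_force: [2.8, -1.5, 5.4]
gripper_width: -0.0001
```

```bash
python3 -c "
from h import *
st()"
```

```text
t 9.38 tip rel lock (chest xyz mm) [ 1.28 40.41 20.14] F [ 2.81 -1.45  5.39] w -0.0001
tool axes in chest:
 [[ 0.0014  1.     -0.0011]
 [ 1.     -0.0014 -0.001 ]
 [-0.001  -0.0011 -1.    ]]
```

Emit:
step_arm(
  moves=[
    {"dx": 0,"dy": -0.004,"dz": 0.0012,"rx": 0.25,"ry": 0,"rz": 0},
    {"dx": 0,"dy": -0.004,"dz": 0.001,"rx": 0.25,"ry": 0,"rz": 0},
  ],
)

```text
t: 9.55
ee_pos: [0.5009, 0.051, 0.1378]
orientation: [-2.309, -2.127, 0.002]
wrist_force: [2.5, -1.0, 8.2]
gripper_width: 0.0004
```

Emit:
step_arm(
  moves=[
    {"dx": 0,"dy": -0.004,"dz": 0.0008,"rx": 0.25,"ry": 0,"rz": 0},
  ],
)

```text
t: 9.63
ee_pos: [0.4985, 0.0512, 0.138]
orientation: [-2.31, -2.126, 0.002]
wrist_force: [2.6, -1.7, 5.9]
gripper_width: 0.0002
```

```bash
python3 -c "
from h import *
st()"
```

```text
t 9.63 tip rel lock (chest xyz mm) [-6.04 40.47 20.04] F [ 2.56 -1.68  5.89] w 0.0002
tool axes in chest:
 [[ 3.3e-03  1.0e+00 -2.6e-03]
 [ 1.0e+00 -3.3e-03  9.0e-04]
 [ 8.0e-04 -2.6e-03 -1.0e+00]]
```

Emit:
step_arm(
  moves=[
    {"dx": 0,"dy": -0.004,"dz": 0.0011,"rx": 0.15,"ry": 0,"rz": 0},
    {"dx": 0,"dy": -0.003,"dz": 0.001,"rx": 0.1,"ry": 0,"rz": 0},
    {"dx": 0,"dy": 0,"dz": -0.004,"rx": 0,"ry": 0,"rz": 0},
    {"dx": 0,"dy": 0,"dz": -0.01,"rx": 0,"ry": 0,"rz": 0},
    {"dx": -0.02,"dy": -0.02,"dz": -0.02,"rx": 0,"ry": 0,"rz": 0},
    {"dx": -0.025,"dy": -0.04,"dz": -0.03,"rx": 0,"ry": 0,"rz": 0},
    {"dx": -0.015,"dy": -0.02,"dz": -0.01,"rx": 0,"ry": 0,"rz": 0},
    {"dx": 0,"dy": 0,"dz": 0,"rx": 0,"ry": 0,"rz": 0},
  ],
)

```text
t: 10.3
ee_pos: [0.4097, 0.0015, 0.2072]
orientation: [-2.303, -2.125, 0.011]
wrist_force: [-0.7, -0.2, -1.1]
gripper_width: 0.0001
```

```bash
python3 read.py s2 1
```

```text
t 10.3 tip rel lock (chest xyz mm) [-90.88 -16.11  89.16] F [-0.71 -0.24 -1.12] w 0.0001
tool axes in chest:
 [[ 6.000e-04  9.999e-01 -1.060e-02]
 [ 1.000e+00 -6.000e-04  3.000e-04]
 [ 3.000e-04 -1.060e-02 -9.999e-01]]
wheel 1 | 1.21(0.72+0.49) th180.5 d5.02 dz2.1 | 0.91(0.56+0.35) th107.2 d2.98 dz-2.1 | 0.91(0.60+0.32) th66.5 d1.85 dz2.1 | 0.89(0.56+0.33) th262.1 d7.28 dz2.1
```

Emit:
step_arm(
  moves=[
    {"dx": 0.02,"dy": 0.03,"dz": 0.0,"rx": -0.1,"ry": 0,"rz": 0},
    {"dx": 0.016,"dy": 0.032,"dz": 0.01,"rx": -0.1,"ry": 0,"rz": 0},
    {"dx": 0.01,"dy": 0.018,"dz": 0.016,"rx": -0.1,"ry": 0,"rz": 0},
    {"dx": 0.005,"dy": 0.009,"dz": 0.016,"rx": -0.1,"ry": 0,"rz": 0},
    {"dx": 0.002,"dy": 0.005,"dz": 0.012,"rx": -0.1,"ry": 0,"rz": 0},
    {"dx": 0,"dy": 0.002,"dz": 0.006,"rx": 0,"ry": 0,"rz": 0},
    {"dx": 0,"dy": 0,"dz": 0.001,"rx": 0,"ry": 0,"rz": 0},
    {"dx": 0,"dy": 0,"dz": 0,"rx": 0,"ry": 0,"rz": 0},
  ],
)

```text
t: 11.77
ee_pos: [0.517, 0.051, 0.1415]
orientation: [-2.307, -2.131, -0.005]
wrist_force: [0.8, -0.6, -0.7]
gripper_width: 0.0001
```

```bash
python3 -c "
from h import *
st()"
```

```text
t 11.77 tip rel lock (chest xyz mm) [12.45 41.78 23.47] F [ 0.82 -0.6  -0.67] w 0.0001
tool axes in chest:
 [[-3.0e-04  1.0e+00  1.7e-03]
 [ 1.0e+00  3.0e-04  2.6e-03]
 [ 2.6e-03  1.7e-03 -1.0e+00]]
```

Emit:
step_arm(
  moves=[
    {"dx": -0.001,"dy": -0.001,"dz": 0.0018,"rx": 0,"ry": 0,"rz": 0},
    {"dx": 0,"dy": 0,"dz": 0.001,"rx": 0,"ry": 0,"rz": 0},
    {"dx": 0,"dy": 0,"dz": 0.001,"rx": 0,"ry": 0,"rz": 0},
    {"dx": 0,"dy": 0,"dz": 0.001,"rx": 0,"ry": 0,"rz": 0},
  ],
)

```text
t: 12.1
ee_pos: [0.5147, 0.0486, 0.1384]
orientation: [2.309, 2.13, 0.005]
wrist_force: [0.2, 0.4, 0.6]
gripper_width: -0.0002
```

Emit:
step_arm(
  moves=[
    {"dx": 0,"dy": -0.004,"dz": 0.0013,"rx": 0.2,"ry": 0,"rz": 0},
    {"dx": 0,"dy": -0.005,"dz": 0.0013,"rx": 0.3,"ry": 0,"rz": 0},
  ],
)

```text
t: 12.27
ee_pos: [0.5097, 0.0492, 0.1377]
orientation: [-2.31, -2.128, -0.008]
wrist_force: [1.8, -1.8, 8.5]
gripper_width: 0.0002
```

Emit:
step_arm(
  moves=[
    {"dx": 0,"dy": -0.0045,"dz": 0.0013,"rx": 0.3,"ry": 0,"rz": 0},
  ],
)

```text
t: 12.35
ee_pos: [0.5072, 0.0493, 0.1377]
orientation: [-2.311, -2.127, -0.009]
wrist_force: [2.5, -2.0, 9.3]
gripper_width: -0.0002
```

```bash
python3 -c "
from h import *
st()"
```

```text
t 12.35 tip rel lock (chest xyz mm) [ 2.9  39.41 19.7 ] F [ 2.54 -2.04  9.27] w -0.0002
tool axes in chest:
 [[ 0.0034  1.      0.003 ]
 [ 1.     -0.0034  0.0047]
 [ 0.0047  0.003  -1.    ]]
```

Emit:
step_arm(
  moves=[
    {"dx": 0,"dy": -0.0045,"dz": 0.0013,"rx": 0.25,"ry": 0,"rz": 0},
    {"dx": 0,"dy": -0.0045,"dz": 0.0013,"rx": 0.25,"ry": 0,"rz": 0},
    {"dx": 0,"dy": -0.0035,"dz": 0.0013,"rx": 0.2,"ry": 0,"rz": 0},
  ],
)

```text
t: 12.6
ee_pos: [0.5011, 0.0498, 0.1378]
orientation: [2.314, 2.124, 0.015]
wrist_force: [3.0, -0.9, 7.7]
gripper_width: -0.0001
```

Emit:
step_arm(
  moves=[
    {"dx": 0,"dy": 0,"dz": -0.004,"rx": 0,"ry": 0,"rz": 0},
    {"dx": 0,"dy": 0,"dz": -0.01,"rx": 0,"ry": 0,"rz": 0},
    {"dx": -0.02,"dy": -0.02,"dz": -0.02,"rx": 0,"ry": 0,"rz": 0},
    {"dx": -0.035,"dy": -0.04,"dz": -0.03,"rx": 0,"ry": 0,"rz": 0},
    {"dx": -0.03,"dy": -0.02,"dz": -0.01,"rx": 0,"ry": 0,"rz": 0},
    {"dx": 0,"dy": 0,"dz": 0,"rx": 0,"ry": 0,"rz": 0},
  ],
)

```text
t: 13.1
ee_pos: [0.4194, -0.0217, 0.2052]
orientation: [-2.308, -2.128, -0.013]
wrist_force: [0.5, -0.8, -0.5]
gripper_width: 0.0
```

```bash
python3 read.py s3 1
```

```text
t 13.1 tip rel lock (chest xyz mm) [-79.01 -38.29  87.17] F [ 0.51 -0.78 -0.5 ] w 0.0
tool axes in chest:
 [[ 0.0015  1.      0.0041]
 [ 1.     -0.0016  0.0071]
 [ 0.0071  0.0041 -1.    ]]
wheel 1 | 1.17(0.75+0.42) th323.8 d8.99 dz-2.1 | 1.10(0.67+0.42) th164.9 d4.58 dz-2.1 | 1.08(0.63+0.45) th109.1 d3.03 dz-2.1 | 1.03(0.70+0.32) th236.7 d6.58 dz-2.1
```

View pics/s3.png

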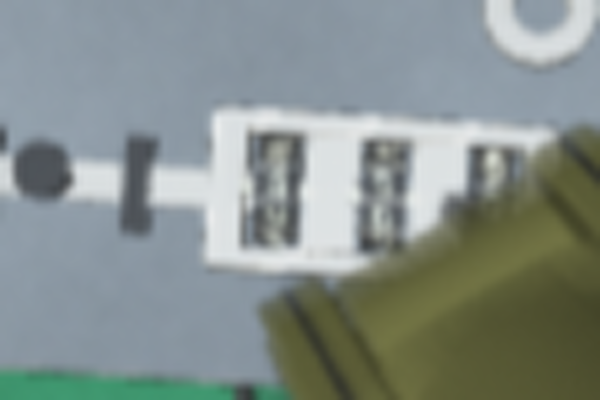

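```bash
cat > tune2.py <<'E'
from read import *
from scipy.optimize import minimize
P=[(pickle.load(open(f+".pkl","rb")),k) for f,k in(("s0",1),("s1",1),("s2",1),("s3",1),("s0",-1))]
for t,m in(("s1",1),("s2",1),("s3",1)): pass
T={}
def tx(h,t,a):
    k=(round(h*4)/4,round(t),round(a*20)/20)
    if k not in T: T[k]=tex2(*k)
    return T[k]
W=(78,28)
def f(p,full=False):
    tex=tx(p[5]*10,p[6]*10,p[7]); v=[]
    for (S,k),th in zip(P,p[8:13]*4):
        d=p[13 if k==1 else 14]*.003
        v.append([score(sh(S[c],o),tex,cyl(S[c],k,d),th,p[4])[0] for c,o in(("top",p[:2]),("scene",p[2:4]))])
    v=np.array(v); return v.round(2).tolist() if full else -(v@[1,.5]).sum()
for t3 in(146,164):
    x0=np.array([-.24,-.33,0,-.42,.8,1.05,1.6,.95]+[x/57.3/4 for x in(240.7,197.5,180.5,t3,218)]+[.23,.2])
    r=minimize(f,x0,method="Powell",options=dict(maxiter=3,xtol=.01,ftol=1e-3),bounds=[(-1.2,1.2)]*4+[(.3,1.),(.8,1.2),(.3,2.5),(.7,1.2)]+[(x-.045,x+.045) for x in x0[8:13]]+[(-.2,.7),(-1.2,1.2)])
    p=r.x;print(t3,-f(x0),-r.fun,p[:8].round(2),"th",np.degrees(p[8:13]*4).round(1),"dz",p[13:]*3,f(p,True),flush=True)
E
time python3 tune2.py
```

```text
146 4.55153905915273 4.651637601070545 [-0.23 -0.56 -0.13 -0.28  0.83  1.07  1.64  0.92] th [242.9 193.5 180.1 148.5 221.4] dz [1.43780368 1.99825006] [[0.7, 0.89], [0.77, 0.78], [0.71, 0.52], [0.66, 0.03], [0.72, -0.03]]
164 4.686388606634052 5.067398305961362 [-0.25 -0.39 -0.07 -0.11  0.85  1.13  1.66  0.9 ] th [241.2 197.2 182.9 164.9 216.3] dz [1.49168236 0.54360883] [[0.7, 0.9], [0.69, 0.85], [0.72, 0.6], [0.62, 0.21], [0.77, 0.55]]
real	2m17.172s
user	1m42.069s
sys	0m47.053s
```

```bash
python3 - <<'E'
from read import *
TX=tex2(11,16,.9)
def tile(a,sc=14): 
    a=np.asarray(a,np.float32); a=(a-a.min())/(np.ptp(a)+1e-6)*255
    a=cv2.resize(a,None,fx=sc,fy=sc,interpolation=2).clip(0,255); o=np.full((300,130),60,np.float32); h,w=min(300,a.shape[0]),min(130,a.shape[1]); o[:h,:w]=a[:h,:w]; return o
rows=[]
for cam,off in(("top",(-.25,-.39)),("scene",(0,-.2))):
    t=[]
    for tag,ths in(("s1",(197,)),("s2",(182,)),("s3",(165,148,))):
        S=pickle.load(open(tag+".pkl","rb")); I=sh(S[cam],off)["img"].mean(2)
        M=cyl(S[cam],1,.0014); u0,v0,u1,v1=M[3]
        A0,W0=render(TX,M,0,.8)
        t.append(tile(I[v0-1:v1+1,u0-1:u1+1],10 if cam=="top" else 12))
        for th in ths:
            A,W=render(TX,M,np.radians(th),.7); t.append(tile(np.pad(A+.2*W,1),10 if cam=="top" else 12))
    rows.append(np.hstack(t))
o=np.vstack(rows); print(o.shape); o=o[:, :]; cv2.imwrite("pics/m.png",cv2.resize(o,(800,int(o.shape[0]*800/o.shape[1]))).astype(np.uint8))
E
```

```text
(600, 910)
```

View pics/m.png

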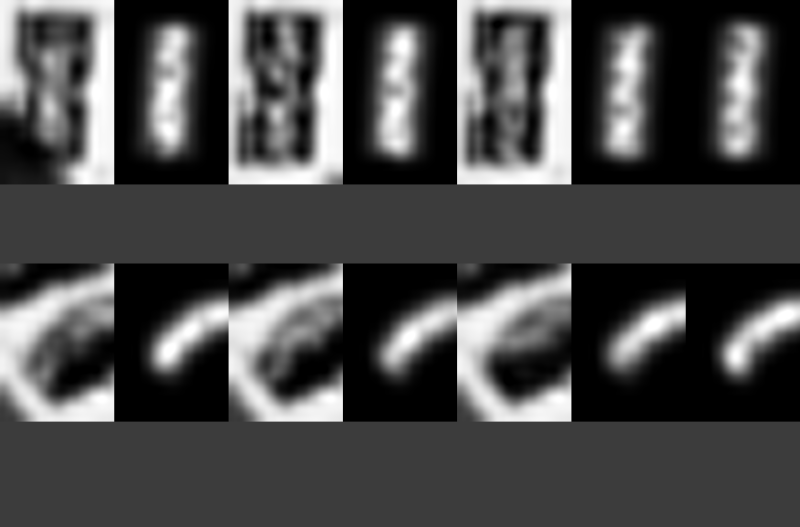

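```bash
cat >> fit.py <<'E'
SEG={0:"abcdef",1:"bc",2:"abged",3:"abgcd",4:"fgbc",5:"afgcd",6:"afgedc",7:"abc",8:"abcdefg",9:"abcdfg"}
def tex7(h,w,t,n=1440,m=128):
    tex=np.zeros((n,m),np.float32); px=n/(2*np.pi*20); py=m/16
    yy,xx=np.mgrid[0:n//2,0:m]; Y=(n//4-yy)/px; X=(xx-m/2+.5)/py   # Y up = top of digit, X right
    H,Wd=h/2-t/2,w/2-t/2; b=lambda x0,x1,y0,y1:(X>=x0)&(X<=x1)&(Y>=y0)&(Y<=y1)
    k=t/2
    s=dict(a=b(-w/2,w/2,H-k,H+k),d=b(-w/2,w/2,-H-k,-H+k),g=b(-w/2,w/2,-k,k),f=b(-Wd-k,-Wd+k,0,h/2),b=b(Wd-k,Wd+k,0,h/2),e=b(-Wd-k,-Wd+k,-h/2,0),c=b(Wd-k,Wd+k,-h/2,0))
    for d in range(10):
        g=np.zeros_like(X)
        for q in SEG[d]: g=np.maximum(g,s[q])
        idx=(np.arange(n//2)-n//4+int(d*n/10))%n
        tex[idx]=np.maximum(tex[idx],g)
    return tex
E
cat > cmp.py <<'E'
from read import *
D=[(pickle.load(open(f+".pkl","rb")),k,f) for f,k in(("s0",1),("s2",1),("s0",-1),("s3",1))]
D[3][0]
TXS={("h",a,t):tex2(a,t,.9) for a in(8.5,10.5) for t in(8,16)}
TXS.update({("7",h,w,t):tex7(h,w,t) for h in(7.5,9,10.5) for w in(4.5,6) for t in(1.,1.7)})
res=[]
for nm,tx in TXS.items():
  for bl in(.45,.7):
    row=[];tot=0
    for S,k,f in D:
        best=[]
        for dz in((.0007,.0018) if k==1 else(-.0007,.0007,.002)):
            M={c:cyl(S[c],k,dz) for c in S}; I={c:sh(S[c],OFF[c]) for c in S}
            for th in range(0,360,4):
                v=[score(I[c],tx,M[c],np.radians(th),bl) for c in("top","scene")]
                best.append((sum(w*x[0] for w,x in zip((1,.5),v) if x[1]>0),th))
        best.sort(reverse=True); b2=next(b for b in best if abs((b[1]-best[0][1]+180)%360-180)>14)
        tot+=best[0][0]; row.append((f,k,round(best[0][0],2),best[0][1],round(b2[0],2),b2[1]))
    res.append((round(tot,2),nm,bl,row))
res.sort(key=lambda r:-r[0])
for r in res[:5]: print(*r)
print(*[r for r in res if r[1][0]=="h"][:2])
E
time python3 cmp.py
```

```text
4.15 ('7', 10.5, 6, 1.0) 0.7 [('s0', 1, np.float64(1.22), 244, np.float64(1.08), 24), ('s2', 1, np.float64(0.93), 152, np.float64(0.72), 184), ('s0', -1, np.float64(0.97), 0, np.float64(0.88), 124), ('s3', 1, np.float64(1.04), 108, np.float64(0.93), 320)]
4.08 ('7', 10.5, 6, 1.7) 0.7 [('s0', 1, np.float64(1.18), 244, np.float64(1.07), 24), ('s2', 1, np.float64(0.97), 152, np.float64(0.82), 260), ('s0', -1, np.float64(0.87), 124, np.float64(0.84), 356), ('s3', 1, np.float64(1.05), 108, np.float64(0.96), 324)]
3.9 ('7', 10.5, 4.5, 1.0) 0.7 [('s0', 1, np.float64(1.11), 244, np.float64(1.04), 24), ('s2', 1, np.float64(0.85), 152, np.float64(0.8), 260), ('s0', -1, np.float64(0.97), 0, np.float64(0.74), 124), ('s3', 1, np.float64(0.97), 108, np.float64(0.89), 324)]
3.82 ('h', 10.5, 16) 0.7 [('s0', 1, np.float64(1.09), 240, np.float64(0.85), 104), ('s2', 1, np.float64(0.95), 180, np.float64(0.73), 312), ('s0', -1, np.float64(0.92), 216, np.float64(0.74), 332), ('s3', 1, np.float64(0.86), 324, np.float64(0.82), 344)]
3.81 ('7', 10.5, 6, 1.0) 0.45 [('s0', 1, np.float64(1.14), 244, np.float64(0.93), 24), ('s2', 1, np.float64(0.9), 148, np.float64(0.74), 260), ('s0', -1, np.float64(0.85), 0, np.float64(0.69), 224), ('s3', 1, np.float64(0.91), 108, np.float64(0.81), 324)]
(np.float64(3.82), ('h', 10.5, 16), 0.7, [('s0', 1, np.float64(1.09), 240, np.float64(0.85), 104), ('s2', 1, np.float64(0.95), 180, np.float64(0.73), 312), ('s0', -1, np.float64(0.92), 216, np.float64(0.74), 332), ('s3', 1, np.float64(0.86), 324, np.float64(0.82), 344)]) (np.float64(3.77), ('h', 10.5, 8), 0.7, [('s0', 1, np.float64(1.09), 240, np.float64(0.89), 100), ('s2', 1, np.float64(0.94), 180, np.float64(0.76), 68), ('s0', -1, np.float64(0.8), 216, np.float64(0.77), 332), ('s3', 1, np.float64(0.94), 324, np.float64(0.83), 340)])
real	1m18.189s
user	1m15.195s
sys	0m2.878s
```

```bash
sed -e 's/^TXS={.*$/TXS={}/' -e 's/for h in(7.5,9,10.5) for w in(4.5,6) for t in(1.,1.7)/for h in(9.5,10.5,11.5) for w in(5.5,7,8.5) for t in(.8,1.4,2.2)/' -e 's/for bl in(.45,.7)/for bl in(.6,)/' -e '/"h"\]/d' cmp.py > cmp2.py; time python3 cmp2.py
```

```text
4.08 ('7', 11.5, 7, 2.2) 0.6 [('s0', 1, np.float64(1.24), 244, np.float64(1.11), 24), ('s2', 1, np.float64(0.96), 152, np.float64(0.83), 260), ('s0', -1, np.float64(0.89), 0, np.float64(0.83), 124), ('s3', 1, np.float64(0.99), 108, np.float64(0.9), 320)]
3.96 ('7', 10.5, 7, 2.2) 0.6 [('s0', 1, np.float64(1.17), 244, np.float64(1.09), 24), ('s2', 1, np.float64(0.94), 152, np.float64(0.83), 260), ('s0', -1, np.float64(0.82), 224, np.float64(0.82), 124), ('s3', 1, np.float64(1.02), 108, np.float64(0.89), 324)]
3.94 ('7', 10.5, 5.5, 0.8) 0.6 [('s0', 1, np.float64(1.19), 244, np.float64(1.03), 24), ('s2', 1, np.float64(0.93), 148, np.float64(0.74), 40), ('s0', -1, np.float64(0.9), 356, np.float64(0.77), 224), ('s3', 1, np.float64(0.92), 112, np.float64(0.82), 320)]
3.93 ('7', 11.5, 5.5, 1.4) 0.6 [('s0', 1, np.float64(1.18), 244, np.float64(1.08), 24), ('s2', 1, np.float64(0.92), 152, np.float64(0.83), 260), ('s0', -1, np.float64(0.91), 0, np.float64(0.79), 220), ('s3', 1, np.float64(0.92), 108, np.float64(0.88), 316)]
3.92 ('7', 10.5, 5.5, 1.4) 0.6 [('s0', 1, np.float64(1.16), 244, np.float64(1.08), 24), ('s2', 1, np.float64(0.93), 152, np.float64(0.84), 260), ('s0', -1, np.float64(0.85), 0, np.float64(0.79), 220), ('s3', 1, np.float64(0.98), 108, np.float64(0.89), 320)]
real	0m59.929s
user	1m1.011s
sys	0m2.068s
```

```bash
cat >> fit.py <<'E'
B35=["111101101101111","010110010010111","111001111100111","111001111001111","101101111001001","111100111001111","111100111101111","111001001001001","111101111101111","111101111001111"]
B57=["01110 10001 10011 10101 11001 10001 01110","00100 01100 00100 00100 00100 00100 01110","01110 10001 00001 00010 00100 01000 11111","11111 00010 00100 00010 00001 10001 01110","00010 00110 01010 10010 11111 00010 00010","11111 10000 11110 00001 00001 10001 01110","00110 01000 10000 11110 10001 10001 01110","11111 00001 00010 00100 01000 01000 01000","01110 10001 10001 01110 10001 10001 01110","01110 10001 10001 01111 00001 00010 01100"]
def texb(kind,h,w,n=1440,m=128):
    px=n/(2*np.pi*20); py=m/16; tex=np.zeros((n,m),np.float32)
    for d in range(10):
        g=np.array([float(c) for c in(B35 if kind==35 else B57)[d].replace(" ","")],np.float32).reshape((5,3) if kind==35 else(7,5))
        g=cv2.resize(g,(int(w*py),int(h*px)),interpolation=cv2.INTER_NEAREST)
        r0=(int(d*n/10)-g.shape[0]//2); c0=m//2-g.shape[1]//2
        idx=(r0+np.arange(g.shape[0]))%n; tex[idx,c0:c0+g.shape[1]]=np.maximum(tex[idx,c0:c0+g.shape[1]],g)
    return tex
E
sed -e 's/^TXS={.*$/TXS={}/' -e 's/^TXS.update.*$/TXS={("b",k,h,w):texb(k,h,w) for k in(35,57) for h in(7,8.5,10,11.5) for w in(4.5,6,8,10)};TXS["7",11.5,7,2.2]=tex7(11.5,7,2.2);TXS["7",10.5,6,1.]=tex7(10.5,6,1.);TXS["7",12.4,7,1.5]=tex7(12.4,7,1.5)/' -e 's/for bl in(.45,.7)/for bl in(.65,)/' -e '/"h"\]/d' cmp.py > cmp3.py; python3 cmp3.py
```

```text
4.12 ('7', 11.5, 7, 2.2) 0.65 [('s0', 1, np.float64(1.24), 244, np.float64(1.11), 24), ('s2', 1, np.float64(0.95), 152, np.float64(0.81), 260), ('s0', -1, np.float64(0.91), 356, np.float64(0.85), 124), ('s3', 1, np.float64(1.01), 108, np.float64(0.91), 320)]
4.11 ('7', 10.5, 6, 1.0) 0.65 [('s0', 1, np.float64(1.21), 244, np.float64(1.07), 24), ('s2', 1, np.float64(0.92), 148, np.float64(0.74), 260), ('s0', -1, np.float64(0.96), 0, np.float64(0.86), 124), ('s3', 1, np.float64(1.02), 108, np.float64(0.9), 320)]
3.95 ('b', 35, 11.5, 6) 0.65 [('s0', 1, np.float64(1.19), 244, np.float64(0.88), 144), ('s2', 1, np.float64(0.97), 152, np.float64(0.86), 260), ('s0', -1, np.float64(0.86), 124, np.float64(0.78), 220), ('s3', 1, np.float64(0.93), 108, np.float64(0.92), 320)]
3.93 ('b', 35, 11.5, 8) 0.65 [('s0', 1, np.float64(1.23), 244, np.float64(0.88), 144), ('s2', 1, np.float64(0.97), 152, np.float64(0.73), 260), ('s0', -1, np.float64(0.8), 124, np.float64(0.8), 220), ('s3', 1, np.float64(0.92), 324, np.float64(0.91), 112)]
3.71 ('b', 35, 10, 6) 0.65 [('s0', 1, np.float64(1.08), 248, np.float64(0.8), 144), ('s2', 1, np.float64(0.87), 152, np.float64(0.83), 260), ('s0', -1, np.float64(0.82), 120, np.float64(0.78), 224), ('s3', 1, np.float64(0.94), 108, np.float64(0.86), 324)]
```

Emit:
step_arm(
  moves=[
    {"dx": 0.025,"dy": 0.022,"dz": 0.0,"rx": 0,"ry": 0,"rz": 0},
    {"dx": 0.025,"dy": 0.02,"dz": 0.01,"rx": 0,"ry": 0,"rz": 0},
    {"dx": 0.013,"dy": 0.014,"dz": 0.016,"rx": 0,"ry": 0,"rz": 0},
    {"dx": 0.006,"dy": 0.007,"dz": 0.016,"rx": 0,"ry": 0,"rz": 0},
    {"dx": 0.003,"dy": 0.003,"dz": 0.012,"rx": 0,"ry": 0,"rz": 0},
    {"dx": 0.001,"dy": 0.002,"dz": 0.005,"rx": 0,"ry": 0,"rz": 0},
    {"dx": 0,"dy": 0,"dz": 0.001,"rx": 0,"ry": 0,"rz": 0},
    {"dx": 0,"dy": 0,"dz": 0,"rx": 0,"ry": 0,"rz": 0},
  ],
)

```text
t: 14.57
ee_pos: [0.5007, 0.0533, 0.1427]
orientation: [-2.306, -2.132, -0.022]
wrist_force: [-0.6, -0.7, 0.5]
gripper_width: 0.0001
```

```bash
sed -i -e 's/^TX=tex2(10.5,16,.95)/TX=tex7(11,6.5,1.5)/' -e 's/np.radians(th),.8)/np.radians(th),.65)/' -e 's/o\[i,j,c\]=v if a>0 else 0/o[i,j,c]=(1,.5)[c]*v if a>0 else 0/' read.py; python3 -c "
from read import *
st()
for f,ks in(('s0',(1,0,-1)),('s2',(1,)),('s3',(1,0))): print(f); ana(pickle.load(open(f+'.pkl','rb')),ks)
"
```

```text
t 14.57 tip rel lock (chest xyz mm) [-3.76 43.02 24.74] F [-0.6  -0.65  0.53] w 0.0001
tool axes in chest:
 [[-0.0011  1.      0.0087]
 [ 0.9999  0.001   0.0112]
 [ 0.0112  0.0087 -0.9999]]
s0
wheel 1 | 1.26(0.83+0.43) th242.9 d6.75 dz2.1 | 1.12(0.72+0.40) th25.9 d0.72 dz2.1 | 0.86(0.60+0.26) th145.1 d4.03 dz-0.7 | 0.81(0.54+0.27) th108.1 d3.00 dz0.7
wheel 0 | 0.85(0.63+0.22) th193.0 d5.36 dz3.5 | 0.71(0.46+0.25) th105.6 d2.93 dz3.5 | 0.65(0.39+0.25) th154.5 d4.29 dz-0.7 | 0.64(0.41+0.24) th328.2 d9.12 dz3.5
wheel -1 | 0.94(0.77+0.17) th354.7 d9.85 dz0.7 | 0.79(0.72+0.07) th219.9 d6.11 dz0.7 | 0.77(0.65+0.12) th123.3 d3.43 dz0.7 | 0.69(0.58+0.11) th329.9 d9.16 dz-0.7
s2
wheel 1 | 1.01(0.74+0.27) th150.4 d4.18 dz2.1 | 0.79(0.60+0.19) th258.8 d7.19 dz2.1 | 0.78(0.64+0.13) th184.0 d5.11 dz2.1 | 0.76(0.57+0.19) th326.6 d9.07 dz2.1
s3
wheel 1 | 0.99(0.72+0.27) th109.2 d3.03 dz2.1 | 0.94(0.70+0.24) th320.5 d8.90 dz-2.1 | 0.83(0.68+0.15) th321.9 d8.94 dz-2.1 | 0.80(0.60+0.20) th140.9 d3.92 dz-2.1
wheel 0 | 0.85(0.63+0.22) th193.1 d5.36 dz3.5 | 0.72(0.47+0.25) th105.6 d2.93 dz3.5 | 0.67(0.41+0.26) th154.5 d4.29 dz-0.7 | 0.65(0.41+0.24) th328.2 d9.12 dz3.5
```

Emit:
step_arm(
  moves=[
    {"dx": -0.0015,"dy": -0.002,"dz": 0.001,"rx": 0.2,"ry": -0.3,"rz": 0},
    {"dx": -0.001,"dy": -0.0015,"dz": 0.0015,"rx": 0.2,"ry": -0.3,"rz": 0},
    {"dx": 0,"dy": 0,"dz": 0.001,"rx": 0,"ry": 0,"rz": 0},
    {"dx": 0,"dy": 0,"dz": 0.001,"rx": 0,"ry": 0,"rz": 0},
    {"dx": 0,"dy": 0,"dz": 0.001,"rx": 0,"ry": 0,"rz": 0},
  ],
)

```text
t: 14.98
ee_pos: [0.4954, 0.0478, 0.1391]
orientation: [2.309, 2.126, -0.001]
wrist_force: [0.9, 0.2, 0.5]
gripper_width: -0.0002
```

Emit:
step_arm(
  moves=[
    {"dx": 0,"dy": 0.0035,"dz": 0.0014,"rx": -0.2,"ry": 0,"rz": 0},
    {"dx": 0,"dy": 0.0045,"dz": 0.0013,"rx": -0.3,"ry": 0,"rz": 0},
  ],
)

```text
t: 15.15
ee_pos: [0.5018, 0.0471, 0.137]
orientation: [2.304, 2.123, 0.006]
wrist_force: [-2.4, 0.3, 12.3]
gripper_width: 0.0002
```

```bash
python3 -c "
from h import *
st()"
```

```text
t 15.15 tip rel lock (chest xyz mm) [-2.18 36.55 19.04] F [-2.38  0.31 12.31] w 0.0002
tool axes in chest:
 [[ 0.0024  1.      0.0086]
 [ 1.     -0.0024 -0.003 ]
 [-0.003   0.0086 -1.    ]]
```

Emit:
step_arm(
  moves=[
    {"dx": 0.0005,"dy": 0.004,"dz": 0.0006,"rx": -0.1,"ry": 0,"rz": 0},
    {"dx": 0.0005,"dy": 0.004,"dz": 0.0008,"rx": -0.1,"ry": 0,"rz": 0},
  ],
)

```text
t: 15.32
ee_pos: [0.5093, 0.0466, 0.1373]
orientation: [2.301, 2.12, 0.006]
wrist_force: [-4.0, -1.2, 11.4]
gripper_width: -0.0002
```

```bash
python3 -c "
from h import *
st()"
```

```text
t 15.32 tip rel lock (chest xyz mm) [ 5.4  36.64 19.26] F [-3.96 -1.21 11.37] w -0.0002
tool axes in chest:
 [[ 0.0024  0.9999  0.0117]
 [ 1.     -0.0024 -0.0053]
 [-0.0053  0.0117 -0.9999]]
```

Emit:
step_arm(
  moves=[
    {"dx": 0,"dy": 0.0,"dz": -0.004,"rx": 0.2,"ry": 0.1,"rz": 0},
    {"dx": 0,"dy": 0,"dz": -0.01,"rx": 0.2,"ry": 0.1,"rz": 0},
    {"dx": 0.01,"dy": -0.02,"dz": -0.02,"rx": 0,"ry": 0,"rz": 0},
    {"dx": 0.02,"dy": -0.04,"dz": -0.03,"rx": 0,"ry": 0,"rz": 0},
    {"dx": 0.015,"dy": -0.025,"dz": -0.005,"rx": 0,"ry": 0,"rz": 0},
    {"dx": 0,"dy": -0.005,"dz": 0,"rx": 0,"ry": 0,"rz": 0},
  ],
)

```text
t: 15.82
ee_pos: [0.4318, 0.0957, 0.203]
orientation: [2.313, 2.115, 0.013]
wrist_force: [-1.2, 0.0, -1.1]
gripper_width: -0.0001
```

```bash
python3 read.py s4 1,0,-1
```

```text
t 15.82 tip rel lock (chest xyz mm) [-75.73  79.51  85.  ] F [-1.17  0.04 -1.07] w -0.0001
tool axes in chest:
 [[ 1.000e-02  9.999e-01  1.130e-02]
 [ 9.999e-01 -1.000e-02  4.000e-04]
 [ 5.000e-04  1.130e-02 -9.999e-01]]
wheel 1 | 1.02(0.76+0.26) th150.6 d4.18 dz2.1 | 0.80(0.60+0.20) th258.5 d7.18 dz2.1 | 0.75(0.57+0.18) th326.4 d9.07 dz-2.1 | 0.74(0.61+0.13) th184.4 d5.12 dz2.1
wheel 0 | 0.85(0.63+0.22) th193.2 d5.37 dz3.5 | 0.72(0.46+0.25) th105.6 d2.93 dz3.5 | 0.65(0.39+0.26) th154.6 d4.29 dz-0.7 | 0.64(0.40+0.24) th328.2 d9.12 dz3.5
wheel -1 | 0.93(0.77+0.16) th354.8 d9.86 dz0.7 | 0.79(0.72+0.07) th219.8 d6.11 dz0.7 | 0.76(0.65+0.10) th123.5 d3.43 dz0.7 | 0.68(0.58+0.10) th329.9 d9.16 dz-0.7
```

Emit:
step_arm(
  moves=[
    {"dx": -0.025,"dy": 0.019,"dz": 0.0,"rx": 0.2,"ry": 0,"rz": -0.2},
    {"dx": -0.025,"dy": 0.019,"dz": 0.01,"rx": 0.2,"ry": 0,"rz": -0.2},
    {"dx": -0.014,"dy": 0.012,"dz": 0.015,"rx": 0.2,"ry": 0,"rz": -0.2},
    {"dx": -0.007,"dy": 0.006,"dz": 0.015,"rx": 0,"ry": 0,"rz": 0},
    {"dx": -0.003,"dy": 0.003,"dz": 0.009,"rx": 0,"ry": 0,"rz": 0},
    {"dx": -0.001,"dy": 0.001,"dz": 0.003,"rx": 0,"ry": 0,"rz": 0},
    {"dx": 0,"dy": 0,"dz": 0,"rx": 0,"ry": 0,"rz": 0},
  ],
)

```text
t: 17.2
ee_pos: [0.4911, 0.0119, 0.1487]
orientation: [2.304, 2.132, 0.004]
wrist_force: [0.4, 0.2, -0.9]
gripper_width: 0.0001
```

```bash
python3 -c "
from h import *
st()"
```

```text
t 17.2 tip rel lock (chest xyz mm) [-10.19   0.72  30.73] F [ 0.4   0.19 -0.88] w 0.0001
tool axes in chest:
 [[-1.9e-03  1.0e+00  3.7e-03]
 [ 1.0e+00  1.9e-03  1.0e-04]
 [ 1.0e-04  3.7e-03 -1.0e+00]]
```

Emit:
step_arm(
  moves=[
    {"dx": 0,"dy": -0.001,"dz": 0.002,"rx": 0,"ry": 0,"rz": 0},
    {"dx": 0,"dy": 0,"dz": 0.002,"rx": 0,"ry": 0,"rz": 0},
    {"dx": 0,"dy": 0,"dz": 0.001,"rx": 0,"ry": 0,"rz": 0},
    {"dx": 0,"dy": 0,"dz": 0.001,"rx": 0,"ry": 0,"rz": 0},
  ],
)

```text
t: 17.53
ee_pos: [0.4892, 0.0153, 0.1439]
orientation: [2.299, 2.138, 0.007]
wrist_force: [-0.5, 0.9, 0.7]
gripper_width: 0.0001
```

Emit:
step_arm(
  moves=[
    {"dx": 0,"dy": 0,"dz": 0.001,"rx": 0,"ry": 0,"rz": 0},
    {"dx": 0,"dy": 0,"dz": 0.0008,"rx": 0,"ry": 0,"rz": 0},
  ],
)

```text
t: 17.7
ee_pos: [0.4892, 0.0164, 0.1426]
orientation: [2.297, 2.14, 0.009]
wrist_force: [0.1, -0.0, -0.7]
gripper_width: 0.0002
```

Emit:
step_arm(
  moves=[
    {"dx": 0,"dy": 0,"dz": 0.0008,"rx": 0,"ry": 0,"rz": 0},
    {"dx": 0,"dy": 0,"dz": 0.0008,"rx": 0,"ry": 0,"rz": 0},
  ],
)

```text
t: 17.87
ee_pos: [0.4893, 0.0168, 0.1412]
orientation: [2.296, 2.14, 0.01]
wrist_force: [-0.5, -0.5, -0.8]
gripper_width: 0.0002
```

Emit:
step_arm(
  moves=[
    {"dx": -0.002,"dy": 0,"dz": 0.0008,"rx": 0,"ry": 0,"rz": 0.3},
    {"dx": -0.0015,"dy": 0,"dz": 0.0008,"rx": 0,"ry": 0,"rz": 0.2},
  ],
)

```text
t: 18.03
ee_pos: [0.4892, 0.0135, 0.1396]
orientation: [2.305, 2.131, 0.01]
wrist_force: [0.1, 0.1, 0.3]
gripper_width: -0.0002
```

Emit:
step_arm(
  moves=[
    {"dx": 0,"dy": 0,"dz": 0.0008,"rx": 0,"ry": 0,"rz": 0},
    {"dx": 0,"dy": 0,"dz": 0.0008,"rx": 0,"ry": 0,"rz": 0},
  ],
)

```text
t: 18.2
ee_pos: [0.4891, 0.0128, 0.1378]
orientation: [2.306, 2.129, 0.01]
wrist_force: [0.3, 0.7, 0.3]
gripper_width: -0.0001
```

```bash
python3 -c "
from h import *
st()"
```

```text
t 18.2 tip rel lock (chest xyz mm) [-12.14   1.47  19.76] F [0.3  0.71 0.28] w -0.0001
tool axes in chest:
 [[ 6.0e-04  1.0e+00  6.3e-03]
 [ 1.0e+00 -6.0e-04  2.6e-03]
 [ 2.6e-03  6.3e-03 -1.0e+00]]
```

Emit:
step_arm(
  moves=[
    {"dx": 0,"dy": 0.002,"dz": 0,"rx": 0.2,"ry": 0,"rz": 0},
    {"dx": -0.001,"dy": 0.001,"dz": 0.0005,"rx": 0.2,"ry": 0,"rz": 0},
  ],
)

```text
t: 18.37
ee_pos: [0.4911, 0.0119, 0.1371]
orientation: [-2.305, -2.129, 0.0]
wrist_force: [-3.3, 4.0, 4.1]
gripper_width: -0.0
```

Emit:
step_arm(
  moves=[
    {"dx": 0,"dy": 0,"dz": 0.0008,"rx": 0,"ry": 0,"rz": 0},
    {"dx": 0,"dy": 0,"dz": 0.0008,"rx": 0,"ry": 0,"rz": 0},
  ],
)

```text
t: 18.53
ee_pos: [0.4912, 0.0121, 0.1362]
orientation: [-2.305, -2.129, 0.0]
wrist_force: [-1.7, -0.5, 9.9]
gripper_width: -0.0
```

Emit:
step_arm(
  moves=[
    {"dx": 0,"dy": 0,"dz": 0.0008,"rx": 0,"ry": 0,"rz": 0},
    {"dx": 0,"dy": 0,"dz": 0.0008,"rx": 0,"ry": 0,"rz": 0},
  ],
)

```text
t: 18.7
ee_pos: [0.4911, 0.012, 0.136]
orientation: [-2.305, -2.129, 0.0]
wrist_force: [-3.3, 0.8, 12.6]
gripper_width: -0.0002
```

```bash
python3 -c "
from h import *
st()"
```

```text
t 18.7 tip rel lock (chest xyz mm) [-10.33   0.9   17.98] F [-3.31  0.76 12.6 ] w -0.0002
tool axes in chest:
 [[-2.0e-04  1.0e+00 -2.8e-03]
 [ 1.0e+00  2.0e-04  2.2e-03]
 [ 2.2e-03 -2.8e-03 -1.0e+00]]
```

Emit:
step_arm(
  moves=[
    {"dx": 0,"dy": 0.003,"dz": 0.0,"rx": -0.1,"ry": 0,"rz": 0},
    {"dx": 0,"dy": 0.004,"dz": 0.0004,"rx": -0.2,"ry": 0,"rz": 0},
  ],
)

```text
t: 18.87
ee_pos: [0.4957, 0.0117, 0.1367]
orientation: [-2.305, -2.132, 0.0]
wrist_force: [-3.9, 1.0, 11.1]
gripper_width: -0.0001
```

Emit:
step_arm(
  moves=[
    {"dx": 0,"dy": 0.004,"dz": 0.0008,"rx": -0.1,"ry": 0,"rz": 0},
    {"dx": 0,"dy": 0.004,"dz": 0.0008,"rx": -0.1,"ry": 0,"rz": 0},
  ],
)

```text
t: 19.03
ee_pos: [0.503, 0.0112, 0.1368]
orientation: [2.305, 2.133, 0.001]
wrist_force: [-3.0, 0.3, 10.7]
gripper_width: -0.0002
```

```bash
python3 -c "
from h import *
st()"
```

```text
t 19.03 tip rel lock (chest xyz mm) [ 1.64  0.93 18.81] F [-2.99  0.26 10.71] w -0.0002
tool axes in chest:
 [[-0.0018  1.      0.0014]
 [ 1.      0.0018 -0.    ]
 [-0.      0.0014 -1.    ]]
```

Emit:
step_arm(
  moves=[
    {"dx": 0,"dy": 0.004,"dz": 0.0008,"rx": -0.1,"ry": 0,"rz": 0},
    {"dx": 0,"dy": 0.004,"dz": 0.0008,"rx": -0.1,"ry": 0,"rz": 0},
    {"dx": 0,"dy": 0.002,"dz": 0.0006,"rx": 0,"ry": 0,"rz": 0},
  ],
)

```text
t: 19.28
ee_pos: [0.5133, 0.0104, 0.1369]
orientation: [2.302, 2.13, 0.005]
wrist_force: [-1.8, 0.3, 4.5]
gripper_width: -0.0001
```

Emit:
step_arm(
  moves=[
    {"dx": 0,"dy": 0.0,"dz": -0.004,"rx": 0,"ry": 0,"rz": 0},
    {"dx": 0,"dy": 0,"dz": -0.01,"rx": 0,"ry": 0,"rz": 0},
    {"dx": 0.03,"dy": -0.02,"dz": -0.02,"rx": 0,"ry": 0,"rz": 0},
    {"dx": 0.035,"dy": -0.04,"dz": -0.03,"rx": 0,"ry": 0,"rz": 0},
    {"dx": 0.015,"dy": -0.025,"dz": -0.005,"rx": 0,"ry": 0,"rz": 0},
    {"dx": 0,"dy": -0.005,"dz": 0,"rx": 0,"ry": 0,"rz": 0},
  ],
)

```text
t: 19.78
ee_pos: [0.4403, 0.0899, 0.2005]
orientation: [2.311, 2.117, 0.012]
wrist_force: [-0.2, 0.5, -0.5]
gripper_width: -0.0002
```

```bash
python3 read.py s5 1,0,-1
```

```text
t 19.78 tip rel lock (chest xyz mm) [-66.81  74.44  82.46] F [-0.18  0.48 -0.52] w -0.0002
tool axes in chest:
 [[ 8.300e-03  9.999e-01  1.090e-02]
 [ 1.000e+00 -8.400e-03  5.000e-04]
 [ 6.000e-04  1.090e-02 -9.999e-01]]
wheel 1 | 1.02(0.76+0.26) th150.6 d4.18 dz2.1 | 0.80(0.60+0.20) th258.6 d7.18 dz2.1 | 0.75(0.56+0.18) th326.3 d9.06 dz2.1 | 0.74(0.61+0.13) th184.4 d5.12 dz2.1
wheel 0 | 1.04(0.76+0.28) th258.4 d7.18 dz3.5 | 0.91(0.60+0.31) th156.3 d4.34 dz-0.7 | 0.86(0.61+0.25) th41.6 d1.16 dz3.5 | 0.74(0.49+0.25) th108.7 d3.02 dz3.5
wheel -1 | 0.93(0.77+0.16) th354.8 d9.86 dz0.7 | 0.79(0.72+0.07) th219.8 d6.11 dz0.7 | 0.76(0.65+0.11) th123.4 d3.43 dz0.7 | 0.68(0.58+0.10) th329.9 d9.16 dz-0.7
```

Emit:
step_arm(
  moves=[
    {"dx": -0.03,"dy": 0.017,"dz": 0.0,"rx": 0.2,"ry": 0,"rz": -0.15},
    {"dx": -0.036,"dy": 0.017,"dz": 0.008,"rx": 0.2,"ry": 0,"rz": -0.15},
    {"dx": -0.022,"dy": 0.01,"dz": 0.015,"rx": 0.2,"ry": 0,"rz": -0.15},
    {"dx": -0.01,"dy": 0.005,"dz": 0.015,"rx": 0,"ry": 0,"rz": 0},
    {"dx": -0.005,"dy": 0.003,"dz": 0.01,"rx": 0,"ry": 0,"rz": 0},
    {"dx": -0.002,"dy": 0.001,"dz": 0.005,"rx": 0,"ry": 0,"rz": 0},
    {"dx": 0,"dy": 0,"dz": 0,"rx": 0,"ry": 0,"rz": 0},
    {"dx": 0,"dy": 0,"dz": 0,"rx": 0,"ry": 0,"rz": 0},
  ],
)

```text
t: 21.25
ee_pos: [0.4906, -0.0227, 0.1449]
orientation: [2.303, 2.134, 0.007]
wrist_force: [-0.3, -0.2, -0.3]
gripper_width: 0.0001
```

```bash
python3 -c "
from h import *
st()"
```

```text
t 21.25 tip rel lock (chest xyz mm) [ -7.95 -33.74  26.93] F [-0.26 -0.16 -0.31] w 0.0001
tool axes in chest:
 [[-0.0031  1.      0.0044]
 [ 1.      0.0031  0.0017]
 [ 0.0017  0.0044 -1.    ]]
```

Emit:
step_arm(
  moves=[
    {"dx": -0.003,"dy": -0.001,"dz": 0.001,"rx": 0.1,"ry": 0,"rz": 0},
    {"dx": -0.002,"dy": -0.0005,"dz": 0.001,"rx": 0.1,"ry": 0,"rz": 0.1},
    {"dx": -0.001,"dy": 0,"dz": 0.0008,"rx": 0,"ry": 0,"rz": 0},
    {"dx": 0,"dy": 0,"dz": 0.0008,"rx": 0,"ry": 0,"rz": 0},
  ],
)

```text
t: 21.58
ee_pos: [0.4885, -0.0249, 0.143]
orientation: [-2.299, -2.14, -0.007]
wrist_force: [-0.1, -0.2, 0.5]
gripper_width: -0.0
```

Emit:
step_arm(
  moves=[
    {"dx": 0,"dy": 0,"dz": 0.0008,"rx": 0,"ry": 0,"rz": 0},
    {"dx": 0,"dy": 0,"dz": 0.0008,"rx": 0,"ry": 0,"rz": 0},
  ],
)

```text
t: 21.75
ee_pos: [0.4887, -0.0242, 0.1419]
orientation: [-2.298, -2.142, -0.009]
wrist_force: [0.1, -0.1, -0.4]
gripper_width: 0.0001
```

Emit:
step_arm(
  moves=[
    {"dx": 0,"dy": 0,"dz": 0.0008,"rx": 0,"ry": 0,"rz": 0},
    {"dx": 0,"dy": 0,"dz": 0.0008,"rx": 0,"ry": 0,"rz": 0},
  ],
)

```text
t: 21.92
ee_pos: [0.4888, -0.0239, 0.1403]
orientation: [2.298, 2.142, 0.01]
wrist_force: [-0.4, 0.0, 0.4]
gripper_width: 0.0002
```

```bash
python3 -c "
from h import *
st()"
```

```text
t 21.92 tip rel lock (chest xyz mm) [ -9.62 -35.08  22.35] F [-0.44  0.04  0.42] w 0.0002
tool axes in chest:
 [[-0.0094  0.9999  0.0043]
 [ 0.9999  0.0094  0.0045]
 [ 0.0045  0.0043 -1.    ]]
```

Emit:
step_arm(
  moves=[
    {"dx": -0.0025,"dy": 0,"dz": 0.0008,"rx": 0.1,"ry": -0.1,"rz": 0.3},
    {"dx": -0.0015,"dy": 0,"dz": 0.0008,"rx": 0.1,"ry": -0.1,"rz": 0.2},
  ],
)

```text
t: 22.08
ee_pos: [0.4885, -0.0278, 0.1386]
orientation: [-2.307, -2.132, -0.002]
wrist_force: [0.0, 0.1, -0.1]
gripper_width: 0.0002
```

Emit:
step_arm(
  moves=[
    {"dx": 0,"dy": 0,"dz": 0.0008,"rx": 0,"ry": 0,"rz": 0},
    {"dx": 0,"dy": 0,"dz": 0.0008,"rx": 0,"ry": 0,"rz": 0},
  ],
)

```text
t: 22.25
ee_pos: [0.4886, -0.0283, 0.1368]
orientation: [-2.308, -2.131, -0.001]
wrist_force: [-0.3, 0.6, 2.7]
gripper_width: 0.0002
```

Emit:
step_arm(
  moves=[
    {"dx": 0,"dy": 0,"dz": 0.0008,"rx": 0,"ry": 0,"rz": 0},
  ],
)

```text
t: 22.33
ee_pos: [0.4887, -0.0283, 0.1361]
orientation: [2.308, 2.131, 0.002]
wrist_force: [-1.4, 0.8, 6.8]
gripper_width: 0.0004
```

Emit:
step_arm(
  moves=[
    {"dx": 0,"dy": 0,"dz": 0.0008,"rx": 0,"ry": 0,"rz": 0},
  ],
)

```text
t: 22.42
ee_pos: [0.4886, -0.0282, 0.1356]
orientation: [2.308, 2.131, 0.002]
wrist_force: [-1.7, -0.8, 9.5]
gripper_width: -0.0
```

```bash
python3 -c "
from h import *
st()"
```

```text
t 22.42 tip rel lock (chest xyz mm) [ -9.52 -39.49  17.62] F [-1.7  -0.84  9.52] w -0.0
tool axes in chest:
 [[ 4.e-04  1.e+00  1.e-03]
 [ 1.e+00 -4.e-04  5.e-04]
 [ 5.e-04  1.e-03 -1.e+00]]
```

Emit:
step_arm(
  moves=[
    {"dx": 0,"dy": 0.003,"dz": 0.0004,"rx": -0.1,"ry": 0,"rz": 0},
    {"dx": 0,"dy": 0.004,"dz": 0.0006,"rx": -0.2,"ry": 0,"rz": 0},
    {"dx": 0,"dy": 0.004,"dz": 0.0008,"rx": -0.1,"ry": 0,"rz": 0},
  ],
)

```text
t: 22.67
ee_pos: [0.4962, -0.0288, 0.1356]
orientation: [2.305, 2.13, 0.001]
wrist_force: [-3.6, 0.4, 13.0]
gripper_width: -0.0001
```

Emit:
step_arm(
  moves=[
    {"dx": 0,"dy": 0.004,"dz": 0.0008,"rx": -0.1,"ry": 0,"rz": 0},
    {"dx": 0,"dy": 0.004,"dz": 0.0008,"rx": -0.1,"ry": 0,"rz": 0},
  ],
)

```text
t: 22.83
ee_pos: [0.5032, -0.0293, 0.1358]
orientation: [2.302, 2.129, 0.002]
wrist_force: [-3.2, 0.4, 11.9]
gripper_width: -0.0001
```

```bash
python3 -c "
from h import *
st()"
```

```text
t 22.83 tip rel lock (chest xyz mm) [  5.22 -39.49  17.84] F [-3.21  0.44 11.87] w -0.0001
tool axes in chest:
 [[-0.0012  1.      0.0056]
 [ 1.      0.0012 -0.0031]
 [-0.0031  0.0056 -1.    ]]
```

Emit:
step_arm(
  moves=[
    {"dx": 0,"dy": 0.004,"dz": 0.0007,"rx": -0.1,"ry": 0,"rz": 0},
    {"dx": 0,"dy": 0.003,"dz": 0.0007,"rx": 0,"ry": 0,"rz": 0},
    {"dx": 0,"dy": 0.0,"dz": -0.004,"rx": 0,"ry": 0,"rz": 0},
    {"dx": 0,"dy": 0,"dz": -0.01,"rx": 0.2,"ry": 0.1,"rz": 0},
    {"dx": 0.035,"dy": -0.02,"dz": -0.02,"rx": 0.2,"ry": 0,"rz": 0},
    {"dx": 0.041,"dy": -0.035,"dz": -0.03,"rx": 0,"ry": 0,"rz": 0},
    {"dx": 0.035,"dy": -0.025,"dz": -0.005,"rx": 0,"ry": 0,"rz": 0},
    {"dx": 0,"dy": 0,"dz": 0,"rx": 0,"ry": 0,"rz": 0},
  ],
)

```text
t: 23.5
ee_pos: [0.4482, 0.0761, 0.1975]
orientation: [2.314, 2.121, 0.001]
wrist_force: [-1.1, -0.1, 0.9]
gripper_width: -0.0003
```

```bash
python3 read.py s6 1,0,-1; cat > joint.py <<'E'
# joint tune: shared nuisance, felt dz; all stills of all wheels
from read import *
from scipy.optimize import minimize
OBS=[("s0",1,243),("s2",1,150),("s3",1,109),("s4",1,150),("s0",0,193),("s5",0,258),("s0",-1,355)]
import sys
if len(sys.argv)>1: OBS.append(("s6",-1,float(sys.argv[1])))
P=[(pickle.load(open(f+".pkl","rb")),k) for f,k,_ in OBS]; n=len(P)
T={}
def tx(h,w,t):
    k=(round(h*4)/4,round(w*4)/4,round(t*5)/5)
    if k not in T: T[k]=tex7(*k)
    return T[k]
def f(p,full=False):
    tex=tx(p[5]*10,p[6]*10,p[7]*2); v=[]
    for (S,k),th in zip(P,p[9:9+n]*4):
        d={1:.7,0:-.7,-1:-1.}[k]*.001+p[8]*.003
        v.append([score(sh(S[c],o),tex,cyl(S[c],k,d),th,p[4])[0] for c,o in(("top",p[:2]),("scene",p[2:4]))])
    v=np.array(v); return v.round(2).tolist() if full else -(v@[1,.5]).sum()
for tv in(-.33,.2):
    x0=np.array([-.24,tv,0,-.42,.65,1.1,.65,.75,0]+[np.radians(o[2])/4 for o in OBS])
    r=minimize(f,x0,method="Powell",options=dict(maxiter=3,xtol=.01,ftol=1e-3),bounds=[(-1.2,1.2)]*4+[(.3,1.),(.9,1.24),(.45,.9),(.4,1.2),(-.5,.8)]+[(x-.055,x+.055) for x in x0[9:]])
    p=r.x;print(round(-f(x0),2),round(-r.fun,2),p[:9].round(2),"th",[(o[0],o[1],round(float(t),1)) for o,t in zip(OBS,np.degrees(p[9:]*4))],f(p,True),flush=True)
E
timeout 400 python3 joint.py
```

```text
t 23.5 tip rel lock (chest xyz mm) [-58.11  61.28  79.51] F [-1.13 -0.06  0.85] w -0.0003
tool axes in chest:
 [[ 0.0076  1.      0.0024]
 [ 1.     -0.0076 -0.0014]
 [-0.0013  0.0024 -1.    ]]
wheel 1 | 0.52(0.46+0.06) th14.5 d0.40 dz2.1 | 0.48(0.34+0.14) th348.6 d9.68 dz2.1 | 0.45(0.25+0.19) th330.5 d9.18 dz2.1 | 0.40(0.13+0.27) th149.5 d4.15 dz2.1
wheel 0 | 1.04(0.76+0.28) th258.3 d7.17 dz3.5 | 0.91(0.60+0.31) th156.1 d4.34 dz-0.7 | 0.85(0.61+0.24) th41.5 d1.15 dz3.5 | 0.74(0.50+0.24) th108.7 d3.02 dz3.5
wheel -1 | 1.08(0.83+0.26) th286.2 d7.95 dz0.7 | 1.07(0.81+0.26) th63.8 d1.77 dz2.1 | 0.97(0.76+0.20) th182.2 d5.06 dz3.5 | 0.74(0.49+0.25) th84.2 d2.34 dz3.5
6.52 7.45 [-0.14 -0.35 -0.07 -0.33  0.7   1.09  0.69  0.88  0.45] th [('s0', 1, 243.9), ('s2', 1, 151.0), ('s3', 1, 109.5), ('s4', 1, 151.0), ('s0', 0, 195.2), ('s5', 0, 258.7), ('s0', -1, 355.2)] [[0.83, 0.86], [0.76, 0.62], [0.77, 0.6], [0.78, 0.63], [0.72, 0.19], [0.81, 0.6], [0.82, 0.42]]
6.44 7.08 [-0.17 -0.2   0.14 -0.24  0.77  1.14  0.72  0.92 -0.  ] th [('s0', 1, 244.1), ('s2', 1, 152.2), ('s3', 1, 106.8), ('s4', 1, 151.6), ('s0', 0, 196.0), ('s5', 0, 256.4), ('s0', -1, 352.0)] [[0.82, 0.88], [0.72, 0.45], [0.74, 0.66], [0.74, 0.41], [0.69, 0.36], [0.77, 0.41], [0.79, 0.43]]
```

```bash
sed -i -e 's/^TX=tex7.*$/TX=tex7(11,7,1.8); OFF=dict(top=(-.14,-.35),scene=(-.07,-.33))/' -e 's/np.radians(th),.65)/np.radians(th),.7)/' read.py; cat > hyp.py <<'E'
from read import *
DZ={1:np.array([.0012,.002,.0028]),0:np.array([-.0006,.0003,.0012,.002]),-1:np.array([-.0006,.0003,.0012])}
def hyp(k,a,b,lo,hi):
    A,B=[table(pickle.load(open(x+".pkl","rb")),k,DZ[k]).sum(2) for x in(a,b)]
    r=[]
    for i in range(len(DZ[k])):
        for j in range(120):
            for d in range(lo//3,hi//3+1): r.append((A[i,j]+B[i,(j+d)%120],3*j,(3*j+3*d)%360,DZ[k][i]*1e3,round(A[i,j],2),round(B[i,(j+d)%120],2)))
    r.sort(reverse=True); seen=[]
    for x in r:
        if all(abs((x[1]-s+180)%360-180)>15 for s in seen): seen.append(x[1]); print(k,a,b,np.round(x,2).tolist())
        if len(seen)==4: break
hyp(-1,"s0","s6",54,72); hyp(0,"s0","s5",54,72); hyp(1,"s2","s3",-48,-33); hyp(1,"s3","s4",33,48)
ana(pickle.load(open("s5.pkl","rb")),(1,),DZ[1]);ana(pickle.load(open("s5.pkl","rb")),(0,),DZ[0]);ana(pickle.load(open("s6.pkl","rb")),(-1,),DZ[-1])
E
python3 hyp.py
```

```text
-1 s0 s6 [2.18, 354.0, 66.0, 0.3, 1.02, 1.16]
-1 s0 s6 [1.94, 222.0, 288.0, 0.3, 0.8, 1.15]
-1 s0 s6 [1.89, 120.0, 186.0, 0.3, 0.84, 1.04]
-1 s0 s6 [1.79, 12.0, 66.0, 0.3, 0.63, 1.16]
0 s0 s5 [2.05, 195.0, 258.0, 1.2, 0.92, 1.13]
0 s0 s5 [1.69, 105.0, 159.0, 2.0, 0.81, 0.87]
0 s0 s5 [1.68, 333.0, 42.0, 1.2, 0.76, 0.92]
0 s0 s5 [1.54, 84.0, 156.0, -0.6, 0.54, 0.99]
1 s2 s3 [2.11, 150.0, 108.0, 2.0, 1.04, 1.07]
1 s2 s3 [1.45, 186.0, 147.0, 2.8, 0.73, 0.72]
1 s2 s3 [1.41, 267.0, 234.0, 2.8, 0.7, 0.71]
1 s2 s3 [1.37, 42.0, 6.0, 2.0, 0.7, 0.67]
1 s3 s4 [2.11, 108.0, 150.0, 2.0, 1.07, 1.04]
1 s3 s4 [1.42, 150.0, 186.0, 2.0, 0.74, 0.68]
1 s3 s4 [1.42, 126.0, 159.0, 2.0, 0.67, 0.75]
1 s3 s4 [1.4, 210.0, 258.0, 2.8, 0.64, 0.76]
wheel 1 | 1.04(0.76+0.28) th151.2 d4.20 dz2.0 | 0.76(0.57+0.20) th259.2 d7.20 dz2.8 | 0.69(0.49+0.20) th41.2 d1.15 dz2.0 | 0.69(0.55+0.14) th185.2 d5.14 dz2.8
wheel 0 | 1.13(0.79+0.34) th258.8 d7.19 dz1.2 | 0.99(0.68+0.31) th156.5 d4.35 dz-0.6 | 0.92(0.66+0.26) th41.6 d1.16 dz1.2 | 0.75(0.49+0.26) th113.9 d3.16 dz2.0
wheel -1 | 1.17(0.87+0.29) th65.4 d1.82 dz1.2 | 1.15(0.86+0.28) th287.8 d8.00 dz0.3 | 1.04(0.77+0.28) th185.6 d5.16 dz0.3 | 0.75(0.60+0.15) th69.3 d1.92 dz0.3
```

Emit:
step_arm(
  moves=[
    {"dx": -0.008,"dy": 0.019,"dz": 0.0,"rx": 0,"ry": 0,"rz": -0.15},
    {"dx": -0.006,"dy": 0.018,"dz": 0.008,"rx": 0,"ry": 0,"rz": -0.15},
    {"dx": -0.003,"dy": 0.011,"dz": 0.015,"rx": 0,"ry": 0,"rz": -0.15},
    {"dx": -0.002,"dy": 0.006,"dz": 0.015,"rx": 0,"ry": 0,"rz": 0},
    {"dx": -0.001,"dy": 0.003,"dz": 0.01,"rx": 0,"ry": 0,"rz": 0},
    {"dx": 0,"dy": 0.001,"dz": 0.004,"rx": 0,"ry": 0,"rz": 0},
    {"dx": 0,"dy": 0,"dz": 0,"rx": 0,"ry": 0,"rz": 0},
    {"dx": 0,"dy": 0,"dz": 0,"rx": 0,"ry": 0,"rz": 0},
  ],
)

```text
t: 24.97
ee_pos: [0.5092, 0.0416, 0.1426]
orientation: [2.313, 2.116, -0.004]
wrist_force: [-0.1, -0.8, -0.4]
gripper_width: 0.0004
```

```bash
python3 -c "
from h import *
st()"
```

```text
t 24.97 tip rel lock (chest xyz mm) [ 5.45 31.58 24.62] F [-0.08 -0.81 -0.36] w 0.0004
tool axes in chest:
 [[ 0.0096  0.9999  0.0032]
 [ 0.9999 -0.0096 -0.0069]
 [-0.0068  0.0032 -1.    ]]
```

Emit:
step_arm(
  moves=[
    {"dx": 0.003,"dy": -0.0005,"dz": 0.001,"rx": 0,"ry": 0.2,"rz": -0.2},
    {"dx": 0.002,"dy": 0,"dz": 0.001,"rx": 0,"ry": 0.1,"rz": -0.2},
    {"dx": 0.001,"dy": 0,"dz": 0.001,"rx": 0,"ry": 0,"rz": 0},
    {"dx": 0,"dy": 0,"dz": 0.0005,"rx": 0,"ry": 0,"rz": 0},
  ],
)

```text
t: 25.3
ee_pos: [0.5086, 0.0496, 0.1408]
orientation: [2.305, 2.13, 0.005]
wrist_force: [-0.7, -0.0, -0.4]
gripper_width: -0.0006
```

Emit:
step_arm(
  moves=[
    {"dx": 0,"dy": 0,"dz": 0.0008,"rx": 0,"ry": 0,"rz": 0},
    {"dx": 0,"dy": 0,"dz": 0.0008,"rx": 0,"ry": 0,"rz": 0},
  ],
)

```text
t: 25.47
ee_pos: [0.5087, 0.0501, 0.1396]
orientation: [2.304, 2.13, 0.007]
wrist_force: [0.6, 0.7, 0.3]
gripper_width: 0.0003
```

Emit:
step_arm(
  moves=[
    {"dx": 0,"dy": 0,"dz": 0.0008,"rx": 0,"ry": 0,"rz": 0},
  ],
)

```text
t: 25.55
ee_pos: [0.5087, 0.0501, 0.1389]
orientation: [2.304, 2.13, 0.007]
wrist_force: [-1.2, -0.5, 0.2]
gripper_width: -0.0002
```

Emit:
step_arm(
  moves=[
    {"dx": 0,"dy": 0,"dz": 0.0006,"rx": 0,"ry": 0,"rz": 0},
  ],
)

```text
t: 25.63
ee_pos: [0.5087, 0.0502, 0.1384]
orientation: [2.304, 2.13, 0.007]
wrist_force: [0.1, -0.4, 3.1]
gripper_width: 0.0002
```

```bash
python3 -c "
from h import *
st()"
```

```text
t 25.63 tip rel lock (chest xyz mm) [ 4.4  40.26 20.4 ] F [ 0.07 -0.37  3.13] w 0.0002
tool axes in chest:
 [[-1.2e-03  1.0e+00  6.0e-03]
 [ 1.0e+00  1.2e-03  4.0e-04]
 [ 4.0e-04  6.0e-03 -1.0e+00]]
```

Emit:
step_arm(
  moves=[
    {"dx": 0,"dy": 0,"dz": 0.0008,"rx": 0.1,"ry": 0,"rz": 0},
    {"dx": 0,"dy": 0,"dz": 0.0008,"rx": 0.1,"ry": 0,"rz": 0},
  ],
)

```text
t: 25.8
ee_pos: [0.5088, 0.0501, 0.1376]
orientation: [2.305, 2.131, 0.004]
wrist_force: [-2.4, -0.0, 9.7]
gripper_width: -0.0002
```

Emit:
step_arm(
  moves=[
    {"dx": 0,"dy": -0.0035,"dz": 0.0013,"rx": 0.3,"ry": 0,"rz": 0},
    {"dx": 0,"dy": -0.0035,"dz": 0.0012,"rx": 0.3,"ry": 0,"rz": 0},
  ],
)

```text
t: 25.97
ee_pos: [0.5065, 0.0504, 0.1374]
orientation: [2.307, 2.131, 0.005]
wrist_force: [3.0, -2.1, 10.5]
gripper_width: -0.0
```

Emit:
step_arm(
  moves=[
    {"dx": 0,"dy": 0,"dz": -0.004,"rx": 0,"ry": 0,"rz": 0},
    {"dx": -0.006,"dy": 0.0015,"dz": -0.004,"rx": 0,"ry": 0,"rz": 0},
    {"dx": -0.012,"dy": 0.001,"dz": 0,"rx": 0,"ry": 0,"rz": 0},
    {"dx": -0.011,"dy": 0,"dz": 0,"rx": 0,"ry": 0,"rz": 0},
    {"dx": -0.005,"dy": 0,"dz": 0.001,"rx": 0,"ry": 0,"rz": 0},
    {"dx": -0.002,"dy": 0,"dz": 0.002,"rx": 0,"ry": 0,"rz": 0},
    {"dx": -0.001,"dy": 0,"dz": 0.001,"rx": 0,"ry": 0,"rz": 0},
    {"dx": 0,"dy": 0,"dz": 0,"rx": 0,"ry": 0,"rz": 0},
  ],
)

```text
t: 26.63
ee_pos: [0.5057, 0.0065, 0.141]
orientation: [2.311, 2.125, 0.002]
wrist_force: [-0.7, 0.5, 0.0]
gripper_width: 0.0
```

```bash
python3 -c "
from h import *
st()"
```

```text
t 26.63 tip rel lock (chest xyz mm) [ 4.79 -3.53 23.05] F [-0.73  0.54  0.02] w 0.0
tool axes in chest:
 [[ 4.4e-03  1.0e+00  2.0e-03]
 [ 1.0e+00 -4.4e-03 -2.0e-04]
 [-2.0e-04  2.0e-03 -1.0e+00]]
```

Emit:
step_arm(
  moves=[
    {"dx": 0.002,"dy": 0,"dz": 0.001,"rx": 0,"ry": 0,"rz": 0},
    {"dx": 0.001,"dy": 0,"dz": 0.001,"rx": 0,"ry": 0,"rz": 0},
    {"dx": 0,"dy": 0,"dz": 0.001,"rx": 0,"ry": 0,"rz": 0},
    {"dx": 0,"dy": 0,"dz": 0.0006,"rx": 0,"ry": 0,"rz": 0},
  ],
)

```text
t: 26.97
ee_pos: [0.5058, 0.01, 0.1372]
orientation: [2.31, 2.126, 0.0]
wrist_force: [-0.8, -1.3, 8.8]
gripper_width: 0.0003
```

Emit:
step_arm(
  moves=[
    {"dx": 0,"dy": 0,"dz": 0.0008,"rx": 0,"ry": 0,"rz": 0},
  ],
)

```text
t: 27.05
ee_pos: [0.5058, 0.01, 0.1369]
orientation: [2.309, 2.126, -0.001]
wrist_force: [-1.4, -2.4, 11.0]
gripper_width: -0.0003
```

Emit:
step_arm(
  moves=[
    {"dx": 0,"dy": 0,"dz": 0.0008,"rx": 0.1,"ry": 0,"rz": 0},
  ],
)

```text
t: 27.13
ee_pos: [0.5058, 0.01, 0.1369]
orientation: [2.309, 2.127, -0.003]
wrist_force: [-1.3, -2.1, 11.2]
gripper_width: -0.0
```

Emit:
step_arm(
  moves=[
    {"dx": 0,"dy": 0,"dz": 0.0006,"rx": 0.1,"ry": 0,"rz": 0},
  ],
)

```text
t: 27.22
ee_pos: [0.5059, 0.01, 0.137]
orientation: [2.309, 2.128, -0.005]
wrist_force: [-1.8, -1.3, 9.1]
gripper_width: 0.0001
```

Emit:
step_arm(
  moves=[
    {"dx": 0,"dy": -0.0035,"dz": 0.0012,"rx": 0.3,"ry": 0,"rz": 0},
    {"dx": 0,"dy": -0.0035,"dz": 0.0012,"rx": 0.3,"ry": 0,"rz": 0},
  ],
)

```text
t: 27.38
ee_pos: [0.5033, 0.0103, 0.137]
orientation: [2.309, 2.128, -0.006]
wrist_force: [2.3, -3.9, 9.5]
gripper_width: -0.0002
```

Emit:
step_arm(
  moves=[
    {"dx": 0,"dy": 0,"dz": -0.004,"rx": 0,"ry": 0,"rz": 0},
    {"dx": -0.006,"dy": -0.002,"dz": -0.004,"rx": -0.1,"ry": 0,"rz": 0},
    {"dx": -0.012,"dy": -0.002,"dz": 0,"rx": -0.1,"ry": 0,"rz": 0},
    {"dx": -0.011,"dy": -0.001,"dz": 0,"rx": 0,"ry": 0,"rz": 0},
    {"dx": -0.004,"dy": 0,"dz": 0.001,"rx": 0,"ry": 0,"rz": 0},
    {"dx": -0.001,"dy": 0,"dz": 0.002,"rx": 0,"ry": 0,"rz": 0},
    {"dx": 0,"dy": 0,"dz": 0.001,"rx": 0,"ry": 0,"rz": 0},
    {"dx": 0,"dy": 0,"dz": 0,"rx": 0,"ry": 0,"rz": 0},
  ],
)

```text
t: 28.05
ee_pos: [0.4943, -0.0266, 0.1412]
orientation: [2.307, 2.127, -0.002]
wrist_force: [-0.6, 0.1, 0.3]
gripper_width: -0.0002
```

```bash
python3 -c "
from h import *
st()"
```

```text
t 28.05 tip rel lock (chest xyz mm) [ -3.94 -37.48  23.16] F [-0.56  0.13  0.3 ] w -0.0002
tool axes in chest:
 [[ 0.0018  1.      0.0021]
 [ 1.     -0.0018 -0.0035]
 [-0.0035  0.0021 -1.    ]]
```

Emit:
step_arm(
  moves=[
    {"dx": -0.001,"dy": 0,"dz": 0.001,"rx": 0,"ry": 0.1,"rz": 0},
    {"dx": 0,"dy": 0,"dz": 0.001,"rx": 0,"ry": 0,"rz": 0},
    {"dx": 0,"dy": 0,"dz": 0.001,"rx": 0,"ry": 0,"rz": 0},
    {"dx": 0,"dy": 0,"dz": 0.0008,"rx": 0,"ry": 0,"rz": 0},
  ],
)

```text
t: 28.38
ee_pos: [0.4943, -0.0268, 0.1367]
orientation: [2.307, 2.13, 0.001]
wrist_force: [-0.4, -1.1, 5.7]
gripper_width: -0.0002
```

Emit:
step_arm(
  moves=[
    {"dx": 0,"dy": 0,"dz": 0.0008,"rx": 0,"ry": 0,"rz": 0},
  ],
)

```text
t: 28.47
ee_pos: [0.4944, -0.0268, 0.1362]
orientation: [2.306, 2.13, 0.0]
wrist_force: [-1.6, -0.8, 9.1]
gripper_width: -0.0001
```

Emit:
step_arm(
  moves=[
    {"dx": 0,"dy": 0,"dz": 0.0007,"rx": 0,"ry": 0,"rz": 0},
  ],
)

```text
t: 28.55
ee_pos: [0.4944, -0.0268, 0.136]
orientation: [2.306, 2.13, -0.0]
wrist_force: [-2.0, -0.1, 9.8]
gripper_width: 0.0002
```

```bash
python3 -c "
from h import *
st()"
```

```text
t 28.55 tip rel lock (chest xyz mm) [ -3.84 -37.62  18.01] F [-2.04 -0.08  9.81] w 0.0002
tool axes in chest:
 [[-0.      1.      0.0021]
 [ 1.      0.     -0.002 ]
 [-0.002   0.0021 -1.    ]]
```

Emit:
step_arm(
  moves=[
    {"dx": 0,"dy": 0.0025,"dz": 0.0005,"rx": -0.1,"ry": 0,"rz": 0},
    {"dx": 0,"dy": 0.0022,"dz": 0.0006,"rx": -0.1,"ry": 0,"rz": 0},
  ],
)

```text
t: 28.72
ee_pos: [0.4978, -0.027, 0.1361]
orientation: [2.303, 2.129, 0.0]
wrist_force: [-3.7, -0.1, 10.1]
gripper_width: 0.0001
```

Emit:
step_arm(
  moves=[
    {"dx": 0,"dy": 0.0,"dz": -0.004,"rx": 0,"ry": 0,"rz": 0},
    {"dx": 0,"dy": 0,"dz": -0.01,"rx": 0,"ry": 0,"rz": 0},
    {"dx": 0.035,"dy": -0.02,"dz": -0.02,"rx": 0,"ry": 0,"rz": 0},
    {"dx": 0.041,"dy": -0.03,"dz": -0.03,"rx": 0,"ry": 0,"rz": 0},
    {"dx": 0.041,"dy": -0.02,"dz": -0.005,"rx": 0,"ry": 0,"rz": 0},
    {"dx": 0.015,"dy": -0.01,"dz": 0,"rx": 0,"ry": 0,"rz": 0},
    {"dx": 0,"dy": 0,"dz": 0,"rx": 0,"ry": 0,"rz": 0},
  ],
)

```text
t: 29.3
ee_pos: [0.4367, 0.101, 0.1988]
orientation: [2.309, 2.121, 0.007]
wrist_force: [-0.6, -0.1, 0.1]
gripper_width: -0.0
```

```bash
cat > r7.py <<'E'
from read import *
import sys
DZ={1:np.array([.0012,.002,.0028]),0:np.array([-.0006,.0003,.0012,.002]),-1:np.array([-.0006,.0003,.0012])}
st(); S={c:avg(c,8) for c in("top","scene")}; pickle.dump(S,open(sys.argv[1]+".pkl","wb"))
for k in(1,0,-1): ana(S,(k,),DZ[k])
for k in ctrl.pinpoint("bolt_knob","top")[:2]+ctrl.pinpoint("bolt_knob","scene")[:2]: print(np.round(k["uv"],1),round(k["conf"],2))
for c in S:
    for k in ctrl.pinpoint("bolt_knob",c)[:1]:
        q=onz(S[c],k["uv"],.124)-L0; print(c,"knob chest xy",(q@ex*1e3).round(1),(q@ey*1e3).round(1))
E
python3 r7.py s7
```

```text
t 29.3 tip rel lock (chest xyz mm) [-71.38  85.17  80.75] F [-0.59 -0.07  0.09] w -0.0
tool axes in chest:
 [[ 5.7e-03  1.0e+00  7.9e-03]
 [ 1.0e+00 -5.7e-03 -1.0e-03]
 [-9.0e-04  7.9e-03 -1.0e+00]]
wheel 1 | 1.12(0.81+0.32) th141.9 d3.94 dz2.0 | 0.93(0.67+0.25) th320.5 d8.90 dz2.8 | 0.87(0.61+0.26) th102.4 d2.85 dz2.8 | 0.82(0.62+0.20) th247.4 d6.87 dz2.8
wheel 0 | 0.95(0.86+0.09) th252.6 d7.02 dz2.0 | 0.87(0.72+0.16) th35.2 d0.98 dz2.0 | 0.86(0.56+0.30) th113.8 d3.16 dz2.0 | 0.86(0.59+0.27) th154.8 d4.30 dz-0.6
wheel -1 | 1.29(0.85+0.44) th74.5 d2.07 dz1.2 | 1.17(0.74+0.42) th292.1 d8.11 dz1.2 | 0.94(0.57+0.37) th193.1 d5.36 dz1.2 | 0.82(0.50+0.32) th37.2 d1.03 dz-0.6
[252.6 181.7] 0.72
[276.1 196.9] 0.61
scene knob chest xy 22.7 41.6
```

Emit:
step_arm(
  moves=[
    {"dx": 0.022,"dy": 0.022,"dz": 0.0,"rx": 0.1,"ry": 0,"rz": -0.1},
    {"dx": 0.022,"dy": 0.022,"dz": 0.005,"rx": 0.1,"ry": 0,"rz": -0.1},
    {"dx": 0.013,"dy": 0.013,"dz": 0.008,"rx": 0.1,"ry": 0,"rz": -0.1},
    {"dx": 0.007,"dy": 0.007,"dz": 0.008,"rx": 0.1,"ry": 0,"rz": 0},
    {"dx": 0.003,"dy": 0.003,"dz": 0.004,"rx": 0,"ry": 0,"rz": 0},
    {"dx": 0.001,"dy": 0.001,"dz": 0.002,"rx": 0,"ry": 0,"rz": 0},
    {"dx": 0,"dy": 0,"dz": 0,"rx": 0,"ry": 0,"rz": 0},
    {"dx": 0,"dy": 0,"dz": 0,"rx": 0,"ry": 0,"rz": 0},
  ],
)

```text
t: 30.97
ee_pos: [0.512, 0.1581, 0.1691]
orientation: [2.316, 2.119, -0.013]
wrist_force: [1.0, 0.1, -0.3]
gripper_width: 0.0004
```

```bash
python3 -c "
from h import *
st()"
```

```text
t 30.97 tip rel lock (chest xyz mm) [ -1.16 147.9   51.1 ] F [ 1.02  0.08 -0.34] w 0.0004
tool axes in chest:
 [[ 0.0091  1.     -0.0038]
 [ 0.9999 -0.0092 -0.0075]
 [-0.0075 -0.0038 -1.    ]]
```

Emit:
step_arm(
  moves=[
    {"dx": 0.004,"dy": 0,"dz": 0.0,"rx": 0,"ry": 0.2,"rz": -0.2},
    {"dx": 0.003,"dy": 0.0005,"dz": 0.002,"rx": 0,"ry": 0.2,"rz": -0.2},
    {"dx": 0.001,"dy": 0,"dz": 0.006,"rx": 0,"ry": 0,"rz": 0},
    {"dx": 0,"dy": 0,"dz": 0.008,"rx": 0,"ry": 0,"rz": 0},
    {"dx": 0,"dy": 0,"dz": 0.008,"rx": 0,"ry": 0,"rz": 0},
    {"dx": 0,"dy": 0,"dz": 0.006,"rx": 0,"ry": 0,"rz": 0},
    {"dx": 0,"dy": 0,"dz": 0.003,"rx": 0,"ry": 0,"rz": 0},
    {"dx": 0,"dy": 0,"dz": 0.001,"rx": 0,"ry": 0,"rz": 0},
    {"dx": 0,"dy": 0,"dz": 0,"rx": 0,"ry": 0,"rz": 0},
  ],
)

```text
t: 31.72
ee_pos: [0.5108, 0.164, 0.132]
orientation: [-2.309, -2.127, 0.009]
wrist_force: [-0.4, -0.1, 0.3]
gripper_width: 0.0
```

Emit:
step_arm(
  moves=[
    {"dx": -0.003,"dy": 0,"dz": 0,"rx": 0,"ry": 0,"rz": 0},
    {"dx": -0.002,"dy": 0,"dz": 0,"rx": 0,"ry": 0,"rz": 0},
  ],
)

```text
t: 31.88
ee_pos: [0.5103, 0.1592, 0.1318]
orientation: [-2.308, -2.127, 0.009]
wrist_force: [1.0, -0.1, -1.0]
gripper_width: -0.0
```

```bash
python3 -c "
from h import *
st()"
```

```text
t 31.88 tip rel lock (chest xyz mm) [ -2.95 149.05  13.84] F [ 0.97 -0.08 -1.02] w -0.0
tool axes in chest:
 [[ 0.0021  1.     -0.0059]
 [ 1.     -0.0021 -0.0024]
 [-0.0024 -0.0059 -1.    ]]
```

Emit:
step_arm(
  moves=[
    {"dx": -0.002,"dy": 0.001,"dz": 0,"rx": 0,"ry": 0,"rz": 0},
    {"dx": -0.002,"dy": 0.001,"dz": 0,"rx": 0,"ry": 0,"rz": 0},
  ],
)

```text
t: 32.05
ee_pos: [0.5114, 0.1566, 0.1322]
orientation: [-2.305, -2.127, 0.006]
wrist_force: [-1.3, 3.4, -0.2]
gripper_width: -0.0002
```

Emit:
step_arm(
  moves=[
    {"dx": -0.002,"dy": 0,"dz": 0,"rx": 0,"ry": 0,"rz": 0},
    {"dx": -0.002,"dy": 0,"dz": 0,"rx": 0,"ry": 0,"rz": 0},
  ],
)

```text
t: 32.22
ee_pos: [0.5112, 0.1545, 0.1325]
orientation: [-2.302, -2.128, 0.001]
wrist_force: [-0.3, 4.0, -2.4]
gripper_width: -0.0002
```

Emit:
step_arm(
  moves=[
    {"dx": -0.002,"dy": 0,"dz": 0,"rx": 0,"ry": 0,"rz": 0},
    {"dx": -0.002,"dy": 0,"dz": 0,"rx": 0,"ry": 0,"rz": 0},
  ],
)

```text
t: 32.38
ee_pos: [0.511, 0.1514, 0.1326]
orientation: [-2.3, -2.128, -0.002]
wrist_force: [-0.8, 4.2, -1.7]
gripper_width: 0.0001
```

Emit:
step_arm(
  moves=[
    {"dx": -0.002,"dy": 0,"dz": 0,"rx": 0,"ry": 0,"rz": 0},
    {"dx": -0.002,"dy": 0,"dz": 0,"rx": 0,"ry": 0,"rz": 0},
  ],
)

```text
t: 32.55
ee_pos: [0.5107, 0.1476, 0.1325]
orientation: [-2.299, -2.128, -0.003]
wrist_force: [-0.6, 3.6, -1.4]
gripper_width: 0.0001
```

Emit:
step_arm(
  moves=[
    {"dx": -0.002,"dy": 0,"dz": 0,"rx": 0,"ry": 0,"rz": 0},
    {"dx": -0.002,"dy": 0,"dz": 0,"rx": 0,"ry": 0,"rz": 0},
    {"dx": -0.002,"dy": 0,"dz": 0,"rx": 0,"ry": 0,"rz": 0},
  ],
)

```text
t: 32.8
ee_pos: [0.5102, 0.1413, 0.1325]
orientation: [-2.298, -2.128, -0.004]
wrist_force: [-1.7, 4.4, -2.6]
gripper_width: 0.0003
```

Emit:
step_arm(
  moves=[
    {"dx": -0.002,"dy": 0,"dz": 0,"rx": 0,"ry": 0,"rz": 0},
    {"dx": -0.002,"dy": 0,"dz": 0,"rx": 0,"ry": 0,"rz": 0},
  ],
)

```text
t: 32.97
ee_pos: [0.5098, 0.1369, 0.1325]
orientation: [-2.298, -2.128, -0.004]
wrist_force: [-1.4, 3.7, -2.2]
gripper_width: -0.0001
```

Emit:
step_arm(
  moves=[
    {"dx": -0.0018,"dy": 0,"dz": 0,"rx": 0,"ry": 0,"rz": 0},
    {"dx": -0.0018,"dy": 0,"dz": 0,"rx": 0,"ry": 0,"rz": 0},
  ],
)

```text
t: 33.13
ee_pos: [0.5096, 0.1339, 0.1326]
orientation: [-2.298, -2.128, -0.007]
wrist_force: [-1.3, 8.7, -3.7]
gripper_width: -0.0001
```

Emit:
step_arm(
  moves=[
    {"dx": -0.0015,"dy": 0,"dz": 0,"rx": 0,"ry": 0,"rz": 0},
    {"dx": -0.0015,"dy": 0,"dz": 0,"rx": 0,"ry": 0,"rz": 0},
  ],
)

```text
t: 33.3
ee_pos: [0.5096, 0.1339, 0.1327]
orientation: [-2.293, -2.129, -0.014]
wrist_force: [-0.3, 7.3, -3.5]
gripper_width: -0.0001
```

```bash
python3 -c "
from h import *
st()"
```

```text
t 33.3 tip rel lock (chest xyz mm) [ -1.6  124.13  14.69] F [-0.34  7.28 -3.48] w -0.0001
tool axes in chest:
 [[-0.0051  1.     -0.0033]
 [ 0.9999  0.0051  0.0152]
 [ 0.0152 -0.0032 -0.9999]]
```

Emit:
step_arm(
  moves=[
    {"dx": 0.004,"dy": 0,"dz": 0,"rx": 0,"ry": 0,"rz": 0},
    {"dx": 0.008,"dy": 0,"dz": 0,"rx": 0,"ry": 0,"rz": 0},
    {"dx": 0.006,"dy": 0,"dz": -0.005,"rx": 0,"ry": 0,"rz": 0},
    {"dx": 0.002,"dy": 0,"dz": -0.02,"rx": 0,"ry": 0,"rz": 0},
    {"dx": 0,"dy": 0,"dz": -0.03,"rx": 0,"ry": 0,"rz": 0},
    {"dx": 0.02,"dy": -0.02,"dz": -0.03,"rx": 0,"ry": 0,"rz": 0},
    {"dx": 0.04,"dy": -0.03,"dz": -0.02,"rx": 0,"ry": 0,"rz": 0},
    {"dx": 0.04,"dy": -0.03,"dz": -0.01,"rx": 0,"ry": 0,"rz": 0},
    {"dx": 0.03,"dy": -0.02,"dz": 0,"rx": 0,"ry": 0,"rz": 0},
    {"dx": 0,"dy": 0,"dz": 0,"rx": 0,"ry": 0,"rz": 0},
    {"dx": 0,"dy": 0,"dz": 0,"rx": 0,"ry": 0,"rz": 0},
  ],
)

```text
t: 34.22
ee_pos: [0.4299, 0.2794, 0.2531]
orientation: [-2.317, -2.119, -0.006]
wrist_force: [0.5, -0.4, -0.1]
gripper_width: 0.0004
```

```bash
python3 r7.py s8; python3 -c "
import pickle,cv2,numpy as np
S=pickle.load(open('s8.pkl','rb'))
a=S['top']['img'][150:250,190:350]; b=S['scene']['img'][130:230,170:330]
cv2.imwrite('pics/f.png',cv2.resize(np.vstack([a,b]),None,fx=3,fy=3,interpolation=2).clip(0,255)[:,:,::-1].astype(np.uint8))"
```

```text
t 34.22 tip rel lock (chest xyz mm) [-92.47 262.61 135.08] F [ 0.48 -0.45 -0.09] w 0.0004
tool axes in chest:
 [[ 0.0099  0.9999  0.0015]
 [ 0.9999 -0.0099  0.0039]
 [ 0.0039  0.0015 -1.    ]]
wheel 1 | 1.12(0.80+0.32) th141.9 d3.94 dz2.0 | 0.92(0.67+0.25) th320.3 d8.90 dz2.8 | 0.87(0.61+0.26) th102.3 d2.84 dz2.8 | 0.82(0.62+0.20) th247.4 d6.87 dz2.8
wheel 0 | 0.94(0.86+0.08) th252.6 d7.02 dz2.0 | 0.87(0.72+0.15) th35.2 d0.98 dz2.0 | 0.86(0.56+0.30) th113.8 d3.16 dz2.0 | 0.86(0.59+0.27) th155.0 d4.30 dz-0.6
wheel -1 | 1.29(0.85+0.43) th74.5 d2.07 dz1.2 | 1.17(0.74+0.42) th292.1 d8.11 dz1.2 | 0.94(0.57+0.38) th193.1 d5.36 dz1.2 | 0.83(0.50+0.32) th19.9 d0.55 dz-0.6
[223.9 206.9] 0.46
[269.6 192.1] 0.57
top knob chest xy -3.4 92.8
scene knob chest xy 0.3 105.0
```

View pics/f.png

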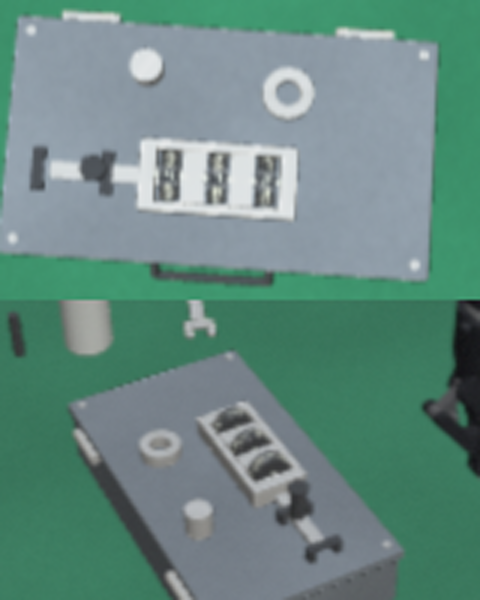

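```bash
python3 -c "
from rig import ctrl
print(ctrl.close_job())"
```

```text
the job is handed in; nothing more can be done
None
```

The lock is open. I rolled the three wheels by fingertip friction to 4, 7 and 2. Then I pushed the bolt's knob towards the wheels until it met its stop, took the hand well away, and handed the job in at about 36 s.

**Last checks**
- **Wheels:** the camera fits gave 141.9°, 252.6° and 74.5° against targets of 144°, 252° and 72°, so all are within about 2.5°. They read the same before and after the bolt was moved.
- **Bolt:** the push took about 4 N and ended at a firm stop after about 23 to 24 mm, where the force rose to about 9 N. The last picture shows the knob against the right-hand strap.
- **Other things:** the collar and slug look unmoved in the last picture. I did not check the things on the table one by one.
- **Forces:** the highest reading during the wheel drags was about 13 N. Readings come only at the end of each move call, so brief peaks in between were not seen.

**Disagreements**
- **Digit lettering:** reading the digits depended on guessing how they are drawn, because they span only a few pixels. My first guess misread the left wheel, so I rolled it too far and had to roll it back. A seven-segment shape agreed with the distances rolled, and the bolt sliding past its block confirmed the code.
- **Wheel heights:** the camera fits put the wheels 1 to 2.5 mm higher than I felt them.
- **Knob position:** at the end the two cameras placed the knob about 12 mm apart, either side of the expected position. I relied on the felt stop instead.

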